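# Restock the wash rack by the door

### The arm

A 6-joint arm with a two-finger parallel gripper is mounted at the origin on the work surface. World frame = base frame: x ahead of the robot, y to its left, z up, the work surface at z = 0. Lengths are in m, angles in rad, forces in N, time in s.
With the tool pointing down it reaches from about 0.35 to 0.975 m from the base axis. Payload 4.9 kg.
Tool frame: the origin (TCP) lies between the finger pads; the fingertips stand 25 mm ahead of it and the grasp point (between the pads) lies 6 mm ahead of it (manip.tcp_to_tips is the z of the fingertips in the tool frame, in m); z points along the fingers, y is the line along which they close (so a half turn about z gives the same grasp; the last joint's range is limited). The gripper opens to 85 mm and grips with 20 to 120 N. Pads are 22 mm wide; open, the fingers measure 114 mm over their backs; the gripper's body (76 mm by 85 mm) begins 54 mm behind the grasp point. The pads swing forward as they close: fully open they stand 13 mm farther back than shut.
Start: joints at [1.125, 0.053, 1.613, -0, 1.476, -0.119], TCP at [0.201, 0.592, 0.256] pointing down, gripper open.
Joint ranges: [-3.01, 3.01], [-1.01, 2.22], [0.06, 2.58], [-1.02, 4.17], [0.09, 2.62], [-3.14, 3.14]. Speed limits (rad/s): [2.57, 2.57, 3.14, 3.14, 3.14, 3.14].

### API

Orientations are given as a unit quaternion [w, x, y, z].
In Python, from plant import manip gives the robot as it stands. The module is installed in compiled form; this text tells all that it offers.
- The arm moves only by the tool arm_command, never from a script. Its argument "moves" is a list of rows, each a list of 3 entries, a list of its own where there are three numbers: the opening, from -1 (shut) to 1 (fully open), then the shift along the tool's x, y, z in units of 0.15 m (1.0 is 0.15 m), then the turn about the tool's z in units of 2 pi rad (1.0 is 2 pi rad). A call has 1 to 20 rows; each row is the pose to reach, as a shift and turn from the pose commanded when the call began, along the tool's axes at that moment, turning the shorter way round; what a row does not reach only later rows make up. A row lasts 1/12 s, in which the tool goes at most 41.7 mm and 7.16 degrees, less where a joint would pass 70% of its speed; a pose out of reach is approached as far as the arm can. A call with a number of a shift or a turn outside -1 to 1 is refused whole. A call with a gripper value outside its range is refused whole. The fingers move at their own pace and stop on an object; the grip force is fixed at half the most. Time passes only in rows, so rows that repeat a pose let the fingers close. It gives the time, the measured TCP pose, the force, the opening and the grip force at its end, in the units of the state.
- manip.state(): the state, without advancing time (a new reading comes with each control period).
- manip.grab_frame(name): name is "scene" or "top"; returns a dict with "frame" (480x640x3 uint8, red, green, blue), "fx", "fy", "cx", "cy" (pixels), "R" (3x3) and "t" (3): a world point X has camera coordinates R X + t. Camera axes: x right, y down, z forward; pixel columns grow to the right and rows downward; lengths in m; the calibration is good to about 2 mm. A picture is of the moment at which its call begins. There is no depth.
- manip.job_done(): hands the job in; it is judged then, once.
Trained networks look in a picture, given as the dict that the camera call returned (one of the last four; its "shot" number tells which), for a name from the list of things; names that differ only in an ending like _2 or _b are one class to them, and where a whole thing is asked for, a point or a joint stands for the part that bears it (a point fixed in the world has none). Each returns a list of dicts, best first, with "confidence" (0 to 1); they miss things now and then, are a little off and sometimes report something else, mostly with a low value. They report only what shows in the picture. A call takes as long as a camera call. They do not tell look-alikes from the thing itself.
- manip.search_frame(picture, target): "extent" ([left, top, right, bottom] in pixels, round what is visible of it).
The state is a dict: "time": time; "joint_pos": joint angles; "joint_vel": joint speeds; "joint_efforts": joint torques, N m; "tool_pos": TCP position; "tool_rot": TCP orientation; "contact_force": force on the tool from outside, world axes, zero at the start; "ft_torque": the same for the moment, N m; "gripper_width": opening from 0.0 (shut) to 1.0 (fully open); "grasp_force": force on a finger pad.
Only numpy, scipy, OpenCV 4.12 (cv2) and the standard library are available. Lean on these libraries where they do the work, as an engineer would, in place of code of your own. Each camera call takes 0.05 s, during which the arm holds its last target. There are 200 camera calls.

### The job

Restock the wash rack: bring each older pump bottle forward in its own lane up to the front lip, then stand every new bottle from the ledge behind an older one, all bottles upright in the rack with their spouts pointing straight out of its front. Seat the green soap dish flat in the pocket of its wooden block and lay the bar of soap flat in it. Leave the key box, sunglasses case, carabiner and bell where they are.

Things in the scene. Friction and masses are not known exactly. Their poses are not given: they have to be found in the camera images.
- rack: fixed wooden rack 152 (x) x 256 (y) mm. Origin: centre of underside; front = its -x side (towards robot). Floor top z = 8 mm. 3 lanes run front to back, centred at y = -82, 0, +82 mm, each 72 wide and 136 deep inside (x = -68 to +68), 10 mm rails to z = 24; front lip to z = 20, back board to z = 32. 2 bottles per lane: axes at about x = -39 mm (6 mm off the lip) and x = +28 mm
- rack_out (a point): a point straight out from the middle of the rack's front, 150 mm from the rack's origin along its -x: the way the spouts must face (parallel to the rack's -x)
- pocket: fixed wooden block with a shallow rectangular pocket for the soap dish: block 92 mm (x) by 136 mm (y); pocket 68 mm (x) by 112 mm (y), its floor at z = 6 mm, its rim at z = 14 mm. Origin: centre of its underside, below the pocket's centre
- dish: green ceramic soap dish, 62 mm (x) by 106 mm (y) and 24 mm high, open on top: walls 6 mm, inside 50 by 94 mm, inner floor at z = 8 mm. 0.18-0.29 kg. Origin: centre of its underside. Either way round is right
- soap: cream bar of soap with rounded edges, 38 mm (x) by 70 mm (y) by 26 mm high, 0.08 kg. Origin: centre of its underside
- keybox: wooden key box with a swing door, 72 by 150 by 190 mm high, fixed; bystander. Origin: centre of its underside
- glasses_case: black plastic sunglasses case, 62 by 158 by 56 mm, loose; bystander
- carabiner: aluminium carabiner, 80 by 48 mm, 9 mm thick, lying loose; bystander
- bell: chrome bicycle bell with a thumb lever, 56 mm across, 40 mm high, loose; bystander
- old1: white pump soap bottle, 112 mm tall: round body 46 mm across up to z = 60, round grey collar 30 mm across at z = 60 to 90 (grip here), pump head 20 mm across at z = 98 to 111, with a 10 mm wide level spout (z = 97 to 110) reaching 36 mm from the axis. 0.1-0.24 kg. Origin: centre of underside; spout points along own -x. Older stock: starts at the back of the rack's y = -82 mm lane
- old2: white pump soap bottle, 112 mm tall: round body 46 mm across up to z = 60, round grey collar 30 mm across at z = 60 to 90 (grip here), pump head 20 mm across at z = 98 to 111, with a 10 mm wide level spout (z = 97 to 110) reaching 36 mm from the axis. 0.1-0.24 kg. Origin: centre of underside; spout points along own -x. Older stock: starts at the back of the rack's middle lane
- old3: white pump soap bottle, 112 mm tall: round body 46 mm across up to z = 60, round grey collar 30 mm across at z = 60 to 90 (grip here), pump head 20 mm across at z = 98 to 111, with a 10 mm wide level spout (z = 97 to 110) reaching 36 mm from the axis. 0.1-0.24 kg. Origin: centre of underside; spout points along own -x. Older stock: starts at the back of the rack's y = +82 mm lane
- new1: white pump soap bottle, 112 mm tall: round body 46 mm across up to z = 60, round grey collar 30 mm across at z = 60 to 90 (grip here), pump head 20 mm across at z = 98 to 111, with a 10 mm wide level spout (z = 97 to 110) reaching 36 mm from the axis. 0.1-0.24 kg. Origin: centre of underside; spout points along own -x. New stock: starts on the ledge in front of the rack (may be absent)
- new2: white pump soap bottle, 112 mm tall: round body 46 mm across up to z = 60, round grey collar 30 mm across at z = 60 to 90 (grip here), pump head 20 mm across at z = 98 to 111, with a 10 mm wide level spout (z = 97 to 110) reaching 36 mm from the axis. 0.1-0.24 kg. Origin: centre of underside; spout points along own -x. New stock: starts on the ledge in front of the rack (may be absent)
- new3: white pump soap bottle, 112 mm tall: round body 46 mm across up to z = 60, round grey collar 30 mm across at z = 60 to 90 (grip here), pump head 20 mm across at z = 98 to 111, with a 10 mm wide level spout (z = 97 to 110) reaching 36 mm from the axis. 0.1-0.24 kg. Origin: centre of underside; spout points along own -x. New stock: starts on the ledge in front of the rack (may be absent)
Things that resemble listed ones, but are neither listed nor needed, are in the scene too. Leave any yellow look-alike of the old2 alone.

How it is judged:
By the outcome, as a careful person would: the job done as asked, in the order asked, and still so for the second after the job is handed in, with the robot touching nothing.
Of new1, new2, new3 only 1 to 3 are there at a start; the rules pass over those that are not, and their reading is None.
At some moment in a run one of dish, soap may be knocked a few centimetres aside while the robot is not near it.
It also fails if it takes over 210 s, if anything falls off the work surface, if the arm or the gripper's body presses on something with over 40 N, if the wrist force passes 120 N, or if a joint passes its speed limit or range.

## Working session

There is one attempt and no reset: what is moved stays moved. The work goes in short steps, Python scripts to look and compute and a tool call to move; the robot and the scene stay as the last step left them, time stands still between calls to the robot, and variables do not carry over. Pictures are saved under pics/ and viewed, at most 14 in all, crops included, and the job is handed in when it is done.

Besides the shell and the picture viewer there is one more tool, called after "Request:" in YAML: its name, and indented under it one key for each argument. arm_command: Moves the arm, as the interface text tells. Shifts and turns lie within -1 to 1; 1 stands for 0.15 m of shift or 2 pi rad of turn. Its arguments: {"type":"object","properties":{"moves":{"type":"array"}},"required":["moves"]}

```bash
ls; mkdir -p pics; python3 - <<'E'
from plant import manip
import cv2,numpy as np
print(manip.state())
for n in ("scene","top"):
    p=manip.grab_frame(n); cv2.imwrite(f"pics/{n}0.png",p["frame"][:,:,::-1])
    print(n,p["fx"],p["fy"],p["cx"],p["cy"],np.round(p["R"],4).tolist(),np.round(p["t"],4).tolist())
    for t in ["rack","pocket","dish","soap","old1","new1","keybox","glasses_case","carabiner","bell"]:
        print(t,[(np.round(d["extent"]).astype(int).tolist(),round(d["confidence"],2)) for d in manip.search_frame(p,t)])
E
```

```text
pics
{'time': 0.0, 'joint_pos': array([ 1.12496301e+00,  5.33753135e-02,  1.61430737e+00,  7.58688839e-06,
        1.47600788e+00, -1.18997448e-01]), 'joint_vel': array([ 0.00048812,  0.00128692, -0.00035851,  0.00035545, -0.00308529,
       -0.0010374 ]), 'joint_efforts': array([ 1.22156252e-03, -3.93701327e+01, -3.70172024e+01, -6.11573682e-05,
        7.25929698e-03, -2.47681436e-05]), 'tool_pos': array([0.20039989, 0.59138962, 0.25504354]), 'tool_rot': array([-2.95945285e-04,  1.62691817e-01,  9.86676377e-01, -1.00634880e-03]), 'contact_force': array([-0.56693131,  0.18848317, -0.27291626]), 'ft_torque': array([ 0.00270571, -0.01563575,  0.02578181]), 'grasp_force': 0.0, 'gripper_width': 0.999720742919543}
scene 549.2367596952223 549.2367596952223 326.1730093490838 238.49542435220272 [[0.0772, 0.997, -0.0039], [0.6722, -0.0549, -0.7383], [-0.7363, 0.0544, -0.6744]] [-0.0256, -0.3863, 1.6265]
rack [([305, 216, 446, 289], 0.9), ([384, 156, 408, 211], 0.54)]
pocket [([175, 228, 241, 272], 0.98), ([103, 236, 137, 260], 0.74)]
dish [([166, 184, 215, 215], 0.65)]
soap [([235, 195, 267,
[... 521 characters left out ...]
]] [-0.0045, 0.6364, 1.1042]
rack [([228, 203, 341, 279], 0.65)]
pocket [([396, 236, 455, 270], 0.71), ([492, 244, 513, 273], 0.38)]
dish [([424, 302, 476, 336], 0.7), ([240, 297, 266, 315], 0.51), ([272, 166, 304, 187], 0.3)]
soap [([374, 302, 409, 318], 0.85)]
old1 [([304, 208, 324, 234], 0.9), ([211, 168, 239, 188], 0.89), ([237, 227, 259, 245], 0.82), ([269, 215, 290, 238], 0.59)]
new1 [([240, 298, 268, 317], 0.71)]
keybox [([95, 184, 190, 256], 0.67), ([272, 167, 303, 184], 0.5)]
glasses_case [([379, 171, 443, 203], 0.67), ([267, 215, 291, 238], 0.22)]
carabiner [([270, 164, 303, 187], 0.55)]
bell [([489, 246, 514, 275], 0.85), ([240, 226, 257, 245], 0.59), ([228, 202, 338, 278], 0.22)]
```

```bash
python3 - <<'E'
import cv2
for n,(a,b,c,d) in {"scene":(90,130,610,350),"top":(80,140,540,360)}.items():
    im=cv2.imread(f"pics/{n}0.png")[b:d,a:c]
    s=800/(c-a); cv2.imwrite(f"pics/{n}0c.png",cv2.resize(im,None,fx=s,fy=s,interpolation=cv2.INTER_CUBIC)); print(s)
E
```

```text
1.5384615384615385
1.7391304347826086
```

View pics/scene0c.png

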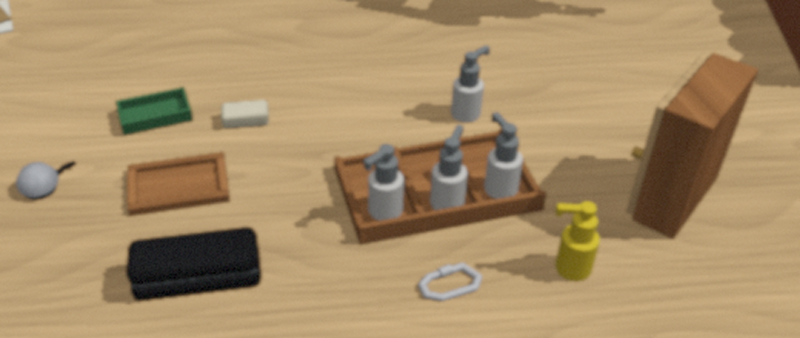

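View pics/top0c.png

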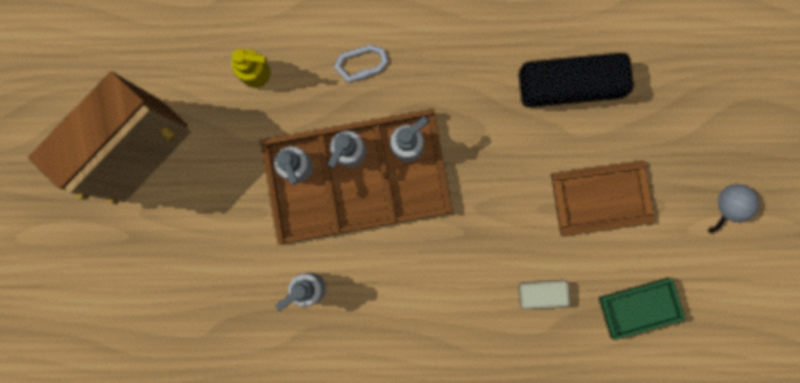

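```bash
cat > h.py <<'E'
import numpy as np, cv2
from scipy.optimize import minimize
from scipy.spatial.transform import Rotation as Ro
from plant import manip
S=6
def proj(p,X):
    c=np.asarray(X)@np.array(p["R"]).T+p["t"]
    return np.c_[p["fx"]*c[:,0]/c[:,2]+p["cx"],p["fy"]*c[:,1]/c[:,2]+p["cy"]]
def ray(p,u,v,z):
    R=np.array(p["R"]);d=R.T@[(u-p["cx"])/p["fx"],(v-p["cy"])/p["fy"],1];C=-R.T@p["t"]
    return C+d*(z-C[2])/d[2]
def cyl(r,z0,z1,n=24):
    a=np.linspace(0,2*np.pi,n,endpoint=False);c=np.c_[r*np.cos(a),r*np.sin(a)]
    return np.vstack([np.c_[c,np.full(n,z)] for z in(z0,z1)])
def box(x0,x1,y0,y1,z0,z1): return np.array([[x,y,z] for x in(x0,x1) for y in(y0,y1) for z in(z0,z1)])
BOT=[cyl(.023,0,.06),cyl(.015,.06,.09),cyl(.006,.09,.098),cyl(.010,.098,.111),box(-.036,0,-.005,.005,.097,.11)]
DARK=BOT[1:]
RACK=[np.vstack([box(-.076,-.07,-.128,.128,0,.02),box(.07,.076,-.128,.128,0,.032)])]
def b3(a,b,h): return [box(-a/2,a/2,-b/2,b/2,0,h)]
POCK,DISH,SOAP=b3(.092,.136,.014),b3(.062,.106,.024),b3(.038,.070,.026)
def place(q,P,z=0):
    c,s=np.cos(q[2]),np.sin(q[2]);M=np.array([[c,-s,0],[s,c,0],[0,0,1]])
    return [x@M.T+[q[0],q[1],z] for x in P]
def render(p,parts,ox,oy,w,h):
    m=np.zeros((h*S,w*S),np.uint8)
    for X in parts:
        u=(proj(p,X)+.5-[ox,oy])*S
        cv2.fillConvexPoly(m,cv2.convexHull(np.round(u*16).astype(np.int32)),255,shift=4)
    return cv2.resize(m,(w,h),interpolation=cv2.INTER_AREA).astype(float)/255
def masks(p):
    f=cv2.cvtColor(p["frame"],cv2.COLOR_RGB2HSV).astype(int);return f[...,0],f[...,1],f[...,2]
def fit(views,q0,model,z=0,yaws=None):
    """views: list of (picture, soft mask 480x640, (l,t,r,b))"""
    def cost(q):
        e=0
        for p,m,(l,t,r,b) in views:
            e+=np.abs(render(p,place(q,model,z),l,t,r-l,b-t)-m[t:b,l:r]).sum()/max(1,m[t:b,l:r].sum())
        return e
    best=None
    for y in (yaws if yaws is not None else [q0[2]]):
        q=np.array([q0[0],q0[1],y])
        r=minimize(cost,q,method="Nelder-Mead",options=dict(initial_simplex=[q,q+[.008,0,0],q+[0,.008,0],q+[0,0,.25]],xatol=1e-4,fatol=1e-4))
        if best is None or r.fun<best.fun: best=r
    return best.x,best.fun/len(views)
def tool():
    s=manip.state();q=s["tool_rot"];return s,np.array(s["tool_pos"]),Ro.from_quat([q[1],q[2],q[3],q[0]])
def go(dx,pos0,R0):
    return np.round(R0.inv().apply(np.array(dx)-pos0)/.15,4)
E
cat > m.py <<'E'
from h import *
import sys
tag=sys.argv[1]
P={n:manip.grab_frame(n) for n in("scene","top")}
for n,p in P.items(): cv2.imwrite(f"pics/{n}{tag}.png",p["frame"][:,:,::-1])
for n in P:
    H,Sa,V=masks(P[n]); 
    for nm,(u,v) in dict(wood=(200,330),).items(): print(n,nm,H[v,u],Sa[v,u],V[v,u])
pts={"top":dict(rack=(300,250),rackedge=(345,212),pock=(425,255),dish=(450,318),soap=(393,309),body=(300,220),head=(254,308)),
"scene":dict(rack=(350,250),lip=(380,275),pock=(205,250),dish=(185,200),soap=(250,203),body=(340,255),coll=(341,238),wood=(280,300))}
for n in P:
    H,Sa,V=masks(P[n])
    for nm,(u,v) in pts[n].items(): print(n,nm,H[v,u],Sa[v,u],V[v,u])
E
python3 m.py 1
```

```text
scene wood 18 94 187
top wood 18 120 153
scene rack 24 8 167
scene lip 13 149 89
scene pock 14 146 159
scene dish 68 112 112
scene soap 24 32 202
scene body 23 9 118
scene coll 95 13 121
scene wood 18 93 192
top rack 14 168 111
top rackedge 18 121 152
top pock 14 174 123
top dish 68 135 89
top soap 38 34 175
top body 14 168 76
top head 100 33 93
```

```bash
cat > m.py <<'E'
from h import *
def cc(m,pt_box):
    l,t,r,b=pt_box; k=np.zeros_like(m,bool); k[t:b,l:r]=m[t:b,l:r]; return k
def hullm(m):
    n,lab,st,_=cv2.connectedComponentsWithStats(m.astype(np.uint8),connectivity=8)
    k=(lab==1+np.argmax(st[1:,4])).astype(np.uint8)
    ys,xs=np.nonzero(k);o=np.zeros_like(k);cv2.fillConvexPoly(o,cv2.convexHull(np.c_[xs,ys].astype(np.int32)),1);return o.astype(float)
def brown(p): 
    H,Sa,V=masks(p);return (H<=16)&(Sa>128)
def green(p):
    H,Sa,V=masks(p);return (H>42)&(H<95)&(Sa>55)
def pale(p):
    H,Sa,V=masks(p);return (Sa<65)
def grow(b,k=8): return (b[0]-k,b[1]-k,b[2]+k,b[3]+k)
def boxfit(P,boxes,maskf,model,q0,yaws,z=0,which=("scene","top")):
    v=[]
    for n in which:
        B=grow(boxes[n]);v.append((P[n],hullm(cc(maskf(P[n]),B)),B))
    return fit(v,q0,model,z,yaws),[fit([x],q0,model,z,yaws) for x in v]
def botfit(P,boxes,z,yaws=np.arange(0,6.28,.52),k=5):
    v=[]
    for n in ("scene","top"):
        B=grow(boxes[n],k);v.append((P[n],cc(pale(P[n]),B).astype(float),B))
    l,t,r,b=boxes["top"];q0=ray(P["top"],(l+r)/2,(t+b)/2,.07+z)
    return fit(v,q0,BOT,z,yaws)
E
cat > r1.py <<'E'
from m import *
P={n:manip.grab_frame(n) for n in("scene","top")}
def c0(B,z): l,t,r,b=B["top"];return ray(P["top"],(l+r)/2,(t+b)/2,z)
def show(n,r): print(n,*[(np.round(q[:2]*1000,1).tolist(),round(float(np.degrees(q[2])),1),round(e,3)) for q,e in r])
ya=np.array([-.3,.1,.4])
for n,B,mf,mo,z in [("rack",dict(scene=(302,213,448,290),top=(228,203,341,279)),brown,RACK,.015),
 ("pocket",dict(scene=(172,228,241,272),top=(396,230,457,276)),brown,POCK,.007),
 ("dish",dict(scene=(163,184,217,218),top=(420,298,476,336)),green,DISH,.012),
 ("soap",dict(scene=(233,193,267,214),top=(374,298,411,320)),pale,SOAP,.013)]:
    a,b=boxfit(P,B,mf,mo,c0(B,z),ya);show(n,[a]+b)
for n,B,z in [("left",dict(scene=(404,204,429,258),top=(237,223,259,247)),.008),("mid",dict(scene=(368,211,395,268),top=(267,212,292,238)),.008),
 ("right",dict(scene=(326,224,352,274),top=(302,206,327,234)),.008),("new",dict(scene=(382,154,410,211),top=(238,296,268,320)),0)]:
    show(n,[botfit(P,B,z)])
E
python3 r1.py
```

```text
rack ([624.0, 76.8], 9.5, np.float64(0.035)) ([624.5, 76.9], 9.2, np.float64(0.034)) ([622.5, 76.5], 9.9, np.float64(0.032))
pocket ([589.1, -280.1], 7.6, np.float64(0.055)) ([590.4, -280.0], 7.5, np.float64(0.057)) ([588.2, -279.6], 7.5, np.float64(0.046))
dish ([429.5, -328.4], 15.1, np.float64(0.105)) ([430.2, -327.4], 13.0, np.float64(0.155)) ([429.5, -328.2], 15.1, np.float64(0.056))
soap ([451.2, -189.3], 4.3, np.float64(0.146)) ([450.0, -188.8], 3.8, np.float64(0.169)) ([451.3, -190.1], 3.3, np.float64(0.113))
left ([639.2, 164.6], 22.4, np.float64(0.106))
mid ([660.9, 87.1], 335.5, np.float64(0.132))
right ([667.2, 2.9], 130.3, np.float64(0.095))
new ([463.3, 145.9], 308.0, np.float64(0.143))
```

```bash
cat > plan.py <<'E'
import numpy as np
RK=(.6238,.0768,np.radians(9.5))
def rk(x,y):
    c,s=np.cos(RK[2]),np.sin(RK[2]);x/=1e3;y/=1e3
    return np.array([RK[0]+c*x-s*y,RK[1]+s*x+c*y])
def psi():
    from h import tool
    s,p,R=tool();x=R.as_matrix()[:,0];return s,p,np.degrees(np.arctan2(x[1],x[0]))
def plan(start,wps):
    p,a=np.array(start[:3],float),start[3]
    for w in wps:
        d=np.array(w[:3])-p;c,s=np.cos(np.radians(a)),np.sin(np.radians(a))
        da=(w[3]-a+180)%360-180
        print(np.round(w,3).tolist(),"->",np.round(np.array([c*d[0]+s*d[1],s*d[0]-c*d[1],-d[2]])/.15,3).tolist(),round(-da/360,4))
        p,a=np.array(w[:3],float),w[3]
E
python3 - <<'E'
from plan import *
s,p,a=psi();print(p,a,manip if 0 else "")
F={n:rk(-39,y) for n,y in dict(left=82,mid=0,right=-82).items()};print(F)
plan([*p,a],[(.33,.46,.24,180),(.48,.31,.24,202.4),(.6392,.1646,.24,202.4),(.6392,.1646,.097,202.4),(*F["left"],.097,189.5)])
E
python3 - <<'E'
import sys;sys.path.insert(0,'.')
from h import *
a=cv2.imread('pics/top0.png');b=cv2.imread('pics/scene0.png')
P={n:manip.grab_frame(n) for n in("scene","top")}
for n,im in(("top",a),("scene",b)):
    im=P[n]["frame"][:,:,::-1];K=6
    l,t,w,h=((225,200,110,125) if n=="top" else (315,150,125,130))
    o=cv2.resize(im[t:t+h,l:l+w],None,fx=K*.75,fy=K*.75,interpolation=cv2.INTER_CUBIC)
    for x,y,d in[(.6392,.1646,22.4),(.6609,.0871,-24.5),(.6672,.0029,130.3),(.4633,.1459,-52)]:
        z=0 if d==-52 else .008
        for X in place([x,y,np.radians(d)],[BOT[0],BOT[1],BOT[4]],z):
            u=((proj(P[n],X)+.5-[l,t])*K*.75)
            cv2.polylines(o,[cv2.convexHull(np.round(u).astype(np.int32))],True,(0,0,255),1)
    X=place([.6238,.0768,np.radians(9.5)],RACK)[0];cv2.polylines(o,[cv2.convexHull(np.round((proj(P[n],X)+.5-[l,t])*K*.75).astype(np.int32))],True,(255,255,0),1)
    cv2.imwrite(f"pics/ov_{n}.png",o)
x=cv2.imread("pics/ov_top.png");y=cv2.imread("pics/ov_scene.png")
h=max(x.shape[0],y.shape[0]);o=np.zeros((h,x.shape[1]+y.shape[1],3),np.uint8);o[:x.shape[0],:x.shape[1]]=x;o[:y.shape[0],x.shape[1]:]=y
f=min(800/o.shape[1],600/o.shape[0],1);cv2.imwrite("pics/ov.png",cv2.resize(o,None,fx=f,fy=f,interpolation=cv2.INTER_AREA))
E
```

```text
[0.2006163  0.59190535 0.25630607] 161.27681897947676 
{'left': array([0.57180096, 0.15123856]), 'mid': array([0.58533486, 0.07036314]), 'right': array([ 0.59886877, -0.01051228])}
[0.33, 0.46, 0.24, 180.0] -> [-1.099, -0.556, 0.109] -0.052
[0.48, 0.31, 0.24, 202.4] -> [-1.0, -1.0, -0.0] -0.0622
[0.639, 0.165, 0.24, 202.4] -> [-0.612, -1.301, -0.0] -0.0
[0.639, 0.165, 0.097, 202.4] -> [-0.0, 0.0, 0.953] -0.0
[0.572, 0.151, 0.097, 189.5] -> [0.449, 0.089, -0.0] 0.0358
```

View pics/ov.png

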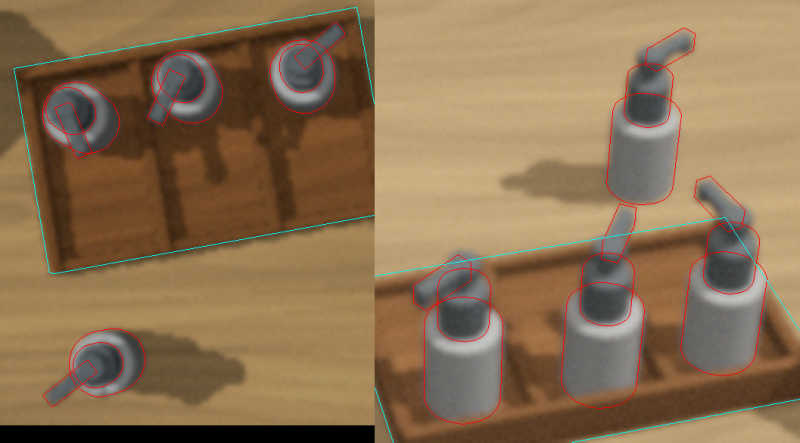

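Request:
arm_command:
  moves:
    - [0.2, [-0.934, -0.472, 0.107], -0.052]
    - [0.2, [-0.934, -0.472, 0.107], -0.052]
    - [0.2, [-0.934, -0.472, 0.107], -0.052]
    - [0.2, [-0.934, -0.472, 0.107], -0.052]
    - [0.2, [-0.934, -0.472, 0.107], -0.052]
    - [0.2, [-0.934, -0.472, 0.107], -0.052]

```text
time: 1.9
tool_pos: [0.3117, 0.4787, 0.2401]
tool_rot: [-0.0, 0.002, 1.0, -0.0]
contact_force: [-0.8, -0.1, 0.3]
gripper_width: 0.597
grasp_force: 0.0
```

Request:
arm_command:
  moves:
    - [0.2, [-0.967, -0.967, 0], -0.062]
    - [0.2, [-0.967, -0.967, 0], -0.062]
    - [0.2, [-0.967, -0.967, 0], -0.062]
    - [0.2, [-0.967, -0.967, 0], -0.062]
    - [0.2, [-0.967, -0.967, 0], -0.062]
    - [0.2, [-0.967, -0.967, 0], -0.062]
    - [0.2, [-0.967, -0.967, 0], -0.062]

```text
time: 2.48
tool_pos: [0.4568, 0.3343, 0.2406]
tool_rot: [0.0, -0.192, 0.981, 0.0]
contact_force: [0.0, 0.6, -0.4]
gripper_width: 0.603
grasp_force: 0.0
```

Request:
arm_command:
  moves:
    - [0.2, [-0.349, -0.758, 0], 0]
    - [0.2, [-0.349, -0.758, 0], 0]
    - [0.2, [-0.349, -0.758, 0], 0]
    - [0.2, [-0.349, -0.758, 0], 0]
    - [0.2, [-0.349, -0.758, 0], 0]

```text
time: 2.9
tool_pos: [0.5474, 0.2503, 0.2402]
tool_rot: [-0.0, -0.193, 0.981, 0.001]
contact_force: [-0.2, 0.2, 0.3]
gripper_width: 0.596
grasp_force: 0.0
```

Request:
arm_command:
  moves:
    - [0.2, [-0.349, -0.758, 0], 0]
    - [0.2, [-0.349, -0.758, 0], 0]
    - [0.2, [-0.349, -0.758, 0], 0]
    - [0.2, [-0.349, -0.758, 0], 0]
    - [0.2, [-0.349, -0.758, 0], 0]
    - [0.2, [-0.349, -0.758, 0], 0]

```text
time: 3.4
tool_pos: [0.6377, 0.1666, 0.24]
tool_rot: [-0.0, -0.195, 0.981, 0.001]
contact_force: [-0.2, 0.5, 0.8]
gripper_width: 0.595
grasp_force: 0.0
```

```bash
python3 - <<'E'
from plan import *
s,p,a=psi();print(s["time"],p,a,s["gripper_width"],s["joint_pos"])
plan([*p,a],[(.6392,.1646,.24,202.4),(.6392,.1646,.097,202.4)])
E
```

```text
3.4 [0.63769478 0.16659642 0.23999866] -157.55079650170222 0.5954986500362407 [ 1.42306341e-01  1.42128669e-01  1.54459268e+00  1.06933372e-03
  1.45589562e+00 -1.82042517e+00]
[0.639, 0.165, 0.24, 202.4] -> [-0.004, -0.016, -0.0] 0.0001
[0.639, 0.165, 0.097, 202.4] -> [-0.0, 0.0, 0.953] -0.0
```

Request:
arm_command:
  moves:
    - [0.2, [-0.004, -0.014, 0.25], 0]
    - [0.2, [-0.004, -0.014, 0.5], 0]
    - [0.2, [-0.004, -0.014, 0.75], 0]
    - [0.2, [-0.004, -0.014, 0.9], 0]
    - [0.2, [-0.004, -0.014, 0.953], 0]
    - [0.2, [-0.004, -0.014, 0.953], 0]
    - [0.2, [-0.004, -0.014, 0.953], 0]

```text
time: 3.98
tool_pos: [0.6402, 0.1641, 0.0987]
tool_rot: [0.001, -0.194, 0.981, 0.0]
contact_force: [0.1, 0.4, 0.3]
gripper_width: 0.603
grasp_force: 0.0
```

Request:
arm_command:
  moves:
    - [-1, [0, 0, 0], 0]
    - [-1, [0, 0, 0], 0]
    - [-1, [0, 0, 0], 0]
    - [-1, [0, 0, 0], 0]
    - [-1, [0, 0, 0], 0]
    - [-1, [0, 0, 0], 0]
    - [-1, [0, 0, 0], 0]
    - [-1, [0, 0, 0], 0]

```text
time: 4.65
tool_pos: [0.642, 0.1634, 0.1008]
tool_rot: [0.003, -0.193, 0.981, 0.001]
contact_force: [-1.6, 3.3, 6.6]
gripper_width: 0.33
grasp_force: 59.1
```

Request:
arm_command:
  moves:
    - [-1, [0, 0, -0.04], 0]
    - [-1, [0, 0, -0.08], 0]
    - [-1, [0, 0, -0.08], 0]
    - [-1, [0.1, 0.02, -0.08], 0.009]
    - [-1, [0.2, 0.04, -0.08], 0.018]
    - [-1, [0.3, 0.06, -0.08], 0.027]
    - [-1, [0.4, 0.08, -0.08], 0.036]
    - [-1, [0.449, 0.089, -0.08], 0.036]
    - [-1, [0.449, 0.089, -0.08], 0.036]
    - [-1, [0.449, 0.089, -0.08], 0.036]

```text
time: 5.48
tool_pos: [0.573, 0.1492, 0.1094]
tool_rot: [0.0, -0.082, 0.997, -0.0]
contact_force: [-0.6, 0.2, -2.5]
gripper_width: 0.326
grasp_force: 59.1
```

```bash
python3 - <<'E'
from plan import *
s,p,a=psi();print(s["time"],p,a,s["contact_force"],rk(-39,82))
E
```

```text
5.4833 [0.57299299 0.14918423 0.1094038 ] -170.583013829841 [-0.59863538  0.20747387 -2.48418409] [0.57180096 0.15123856]
```

Request:
arm_command:
  moves:
    - [-1, [0, 0, 0.03], 0]
    - [-1, [0, 0, 0.055], 0]
    - [-1, [0, 0, 0.055], 0]
    - [-1, [0, 0, 0.055], 0]
    - [0.2, [0, 0, 0.055], 0]
    - [0.2, [0, 0, 0.055], 0]
    - [0.2, [0, 0, 0.055], 0]
    - [0.2, [0, 0, 0.055], 0]
    - [0.2, [0, 0, 0.055], 0]
    - [0.2, [0, 0, -0.1], 0]
    - [0.2, [0, 0, -0.3], 0]
    - [0.2, [0, 0, -0.6], 0]
    - [0.2, [0, 0, -0.85], 0]
    - [0.2, [0, 0, -0.85], 0]

```text
time: 6.65
tool_pos: [0.5772, 0.1499, 0.248]
tool_rot: [0.009, -0.082, 0.997, 0.0]
contact_force: [1.6, 0.6, 2.0]
gripper_width: 0.6
grasp_force: 0.0
```

```bash
python3 - <<'E'
from plan import *
s,p,a=psi();print(s["time"],p,a)
plan([*p,a],[(.6609,.0871,.24,155.5),(.6609,.0871,.100,155.5),(*rk(-39,0),.1,189.5)])
E
```

```text
6.65 [0.57720917 0.14992042 0.24804441] -170.63530225611422
[0.661, 0.087, 0.24, 155.5] -> [-0.482, -0.504, 0.054] 0.0941
[0.661, 0.087, 0.1, 155.5] -> [0.0, 0.0, 0.933] -0.0
[0.585, 0.07, 0.1, 189.5] -> [0.412, -0.31, -0.0] -0.0944
```

Request:
arm_command:
  moves:
    - [0.2, [-0.2, -0.2, 0.03], 0.02]
    - [0.2, [-0.4, -0.4, 0.03], 0.04]
    - [0.2, [-0.51, -0.5, 0.03], 0.06]
    - [0.2, [-0.51, -0.5, 0.03], 0.08]
    - [0.2, [-0.51, -0.5, 0.03], 0.094]
    - [0.2, [-0.51, -0.5, 0.03], 0.094]
    - [0.2, [-0.51, -0.5, 0.03], 0.094]

```text
time: 7.23
tool_pos: [0.6604, 0.0876, 0.232]
tool_rot: [-0.0, 0.211, 0.978, -0.0]
contact_force: [-0.0, 0.6, 0.3]
gripper_width: 0.596
grasp_force: 0.0
```

```bash
cat > r2.py <<'E'
from m import *
import sys
P={n:manip.grab_frame(n) for n in("scene","top")}
def seed(n,x,y,z):
    b=[];
    for p in(P["scene"],P["top"]):
        u=np.vstack([proj(p,X) for X in place([x,y,0],[cyl(.023,0,.06),cyl(.03,.09,.11)],z)]);b.append([*np.floor(u.min(0)).astype(int),*np.ceil(u.max(0)).astype(int)])
    q,e=botfit(P,dict(scene=b[0],top=b[1]),z,k=3);c,s=np.cos(np.radians(9.5)),np.sin(np.radians(9.5));d=q[:2]-[.6238,.0768]
    print(n,np.round(q[:2]*1e3,1),round(np.degrees(q[2])%360,1),round(e,3),"rack",np.round([(c*d[0]+s*d[1])*1e3,(c*d[1]-s*d[0])*1e3],1))
for a in sys.argv[1:]:
    n,x,y,z=a.split(",");seed(n,float(x),float(y),float(z))
E
python3 - <<'E'
from plan import *
s,p,a=psi();print(s["time"],p,a)
plan([*p,a],[(.6609,.0871,.24,155.5),(.6609,.0871,.100,155.5),(*rk(-39,0),.1,189.5)])
E
python3 r2.py left,.572,.151,.008
```

```text
7.2333 [0.66044824 0.08764359 0.23202843] 155.65105345220118
[0.661, 0.087, 0.24, 155.5] -> [-0.004, -0.002, -0.053] 0.0004
[0.661, 0.087, 0.1, 155.5] -> [0.0, 0.0, 0.933] -0.0
[0.585, 0.07, 0.1, 189.5] -> [0.412, -0.31, -0.0] -0.0944
left [512.8 150.8] 327.5 0.255 rack [-97.3  91.3]
```

Request:
arm_command:
  moves:
    - [0.2, [-0.004, 0, 0.25], 0]
    - [0.2, [-0.004, 0, 0.5], 0]
    - [0.2, [-0.004, 0, 0.75], 0]
    - [0.2, [-0.004, 0, 0.873], 0]
    - [0.2, [-0.004, 0, 0.873], 0]
    - [0.2, [-0.004, 0, 0.873], 0]
    - [-1, [-0.004, 0, 0.873], 0]
    - [-1, [-0.004, 0, 0.873], 0]
    - [-1, [-0.004, 0, 0.873], 0]
    - [-1, [-0.004, 0, 0.873], 0]
    - [-1, [-0.004, 0, 0.873], 0]
    - [-1, [-0.004, 0, 0.873], 0]
    - [-1, [-0.004, 0, 0.873], 0]
    - [-1, [-0.004, 0, 0.873], 0]

```text
time: 8.5
tool_pos: [0.6631, 0.0873, 0.105]
tool_rot: [0.003, 0.212, 0.977, 0.001]
contact_force: [-0.8, -1.1, 6.7]
gripper_width: 0.326
grasp_force: 59.7
```

Request:
arm_command:
  moves:
    - [-1, [0, 0, -0.04], 0]
    - [-1, [0, 0, -0.06], 0]
    - [-1, [0, 0, -0.06], 0]
    - [-1, [0.1, -0.075, -0.06], -0.019]
    - [-1, [0.2, -0.15, -0.06], -0.038]
    - [-1, [0.3, -0.225, -0.06], -0.057]
    - [-1, [0.412, -0.31, -0.06], -0.076]
    - [-1, [0.412, -0.31, -0.06], -0.0945]
    - [-1, [0.412, -0.31, -0.06], -0.0945]
    - [-1, [0.412, -0.31, -0.06], -0.0945]
    - [-1, [0.412, -0.31, -0.06], -0.0945]

```text
time: 9.42
tool_pos: [0.5859, 0.0708, 0.1104]
tool_rot: [0.0, -0.082, 0.997, -0.0]
contact_force: [0.1, 0.1, -2.4]
gripper_width: 0.326
grasp_force: 59.5
```

```bash
python3 - <<'E'
from plan import *
s,p,a=psi();print(s["time"],p,a%360,s["contact_force"],rk(-39,0))
E
```

```text
9.4167 [0.58588324 0.07079457 0.11041399] 189.40000343995447 [ 0.08019129  0.0790284  -2.44930486] [0.58533486 0.07036314]
```

Request:
arm_command:
  moves:
    - [-1, [0, 0, 0.02], 0]
    - [-1, [0, 0, 0.034], 0]
    - [-1, [0, 0, 0.034], 0]
    - [-1, [0, 0, 0.034], 0]
    - [0.2, [0, 0, 0.034], 0]
    - [0.2, [0, 0, 0.034], 0]
    - [0.2, [0, 0, 0.034], 0]
    - [0.2, [0, 0, 0.034], 0]
    - [0.2, [0, 0, 0.034], 0]
    - [0.2, [0, 0, -0.1], 0]
    - [0.2, [0, 0, -0.3], 0]
    - [0.2, [0, 0, -0.6], 0]
    - [0.2, [0, 0, -0.85], 0]
    - [0.2, [0, 0, -0.85], 0]
    - [0.2, [0, 0, -0.85], 0]
    - [0.2, [0, 0, -0.85], 0]

```text
time: 10.75
tool_pos: [0.5854, 0.0707, 0.2378]
tool_rot: [0.0, -0.083, 0.997, -0.0]
contact_force: [-0.9, -0.5, -0.3]
gripper_width: 0.595
grasp_force: 0.0
```

```bash
python3 - <<'E'
from plan import *
s,p,a=psi();print(s["time"],p,a)
plan([*p,a],[(.6672,.0029,.235,130.3),(.6672,.0029,.101,130.3),(*rk(-39,-82),.101,9.5)])
E
```

```text
10.75 [0.58536761 0.07074253 0.23775219] -170.463843679007
[0.667, 0.003, 0.235, 130.3] -> [-0.463, -0.536, 0.018] 0.1645
[0.667, 0.003, 0.101, 130.3] -> [0.0, 0.0, 0.893] -0.0
[0.599, -0.011, 0.101, 9.5] -> [0.226, -0.405, -0.0] 0.3356
```

Request:
arm_command:
  moves:
    - [0.2, [-0.2, -0.2, 0.018], 0.02]
    - [0.2, [-0.4, -0.4, 0.018], 0.04]
    - [0.2, [-0.463, -0.536, 0.018], 0.06]
    - [0.2, [-0.463, -0.536, 0.018], 0.08]
    - [0.2, [-0.463, -0.536, 0.018], 0.1]
    - [0.2, [-0.463, -0.536, 0.018], 0.12]
    - [0.2, [-0.463, -0.536, 0.018], 0.14]
    - [0.2, [-0.463, -0.536, 0.018], 0.1645]
    - [0.2, [-0.463, -0.536, 0.018], 0.1645]
    - [0.2, [-0.463, -0.536, 0.018], 0.1645]
    - [0.2, [-0.463, -0.536, 0.018], 0.1645]

```text
time: 11.67
tool_pos: [0.6663, 0.003, 0.2326]
tool_rot: [-0.002, 0.42, 0.908, -0.001]
contact_force: [-0.6, -0.5, -0.0]
gripper_width: 0.603
grasp_force: 0.0
```

Request:
arm_command:
  moves:
    - [0.2, [0, 0, 0.25], 0]
    - [0.2, [0, 0, 0.5], 0]
    - [0.2, [0, 0, 0.75], 0]
    - [0.2, [0, 0, 0.893], 0]
    - [0.2, [0, 0, 0.893], 0]
    - [0.2, [0, 0, 0.893], 0]
    - [-1, [0, 0, 0.893], 0]
    - [-1, [0, 0, 0.893], 0]
    - [-1, [0, 0, 0.893], 0]
    - [-1, [0, 0, 0.893], 0]
    - [-1, [0, 0, 0.893], 0]
    - [-1, [0, 0, 0.893], 0]
    - [-1, [0, 0, 0.893], 0]
    - [-1, [0, 0, 0.893], 0]

```text
time: 12.83
tool_pos: [0.6692, 0.0027, 0.1045]
tool_rot: [0.002, 0.42, 0.907, 0.001]
contact_force: [-0.8, -0.7, 5.7]
gripper_width: 0.326
grasp_force: 60.0
```

```bash
python3 - <<'E'
from plan import *
s,p,a=psi();print(s["time"],p,a,s["joint_pos"])
E
```

```text
12.8333 [0.66916443 0.00265258 0.10446082] 130.316875862641 [-1.07088247e-01  2.80626586e-01  1.62125518e+00 -1.65904882e-04
  1.23465927e+00 -8.10702493e-01]
```

Request:
arm_command:
  moves:
    - [-1, [0, 0, -0.04], 0]
    - [-1, [0, 0, -0.06], 0]
    - [-1, [0, 0, -0.06], 0.018]
    - [-1, [0.05, -0.1, -0.06], 0.036]
    - [-1, [0.1, -0.2, -0.06], 0.054]
    - [-1, [0.15, -0.3, -0.06], 0.072]
    - [-1, [0.226, -0.405, -0.06], 0.09]
    - [-1, [0.226, -0.405, -0.06], 0.108]
    - [-1, [0.226, -0.405, -0.06], 0.127]
    - [-1, [0.226, -0.405, -0.06], 0.145]
    - [-1, [0.226, -0.405, -0.06], 0.163]
    - [-1, [0.226, -0.405, -0.06], 0.181]
    - [-1, [0.226, -0.405, -0.06], 0.2]
    - [-1, [0.226, -0.405, -0.06], 0.22]
    - [-1, [0.226, -0.405, -0.06], 0.24]
    - [-1, [0.226, -0.405, -0.06], 0.26]
    - [-1, [0.226, -0.405, -0.06], 0.28]
    - [-1, [0.226, -0.405, -0.06], 0.3]
    - [-1, [0.226, -0.405, -0.06], 0.32]
    - [-1, [0.226, -0.405, -0.06], 0.3356]

```text
time: 14.5
tool_pos: [0.5987, -0.0103, 0.1099]
tool_rot: [-0.0, 0.997, 0.08, -0.0]
contact_force: [-0.3, 0.2, -2.0]
gripper_width: 0.32
grasp_force: 59.7
```

Request:
arm_command:
  moves:
    - [-1, [0, 0, 0], 0]
    - [-1, [0, 0, 0], 0]
    - [-1, [0, 0, 0], 0]

```text
time: 14.75
tool_pos: [0.5989, -0.0104, 0.1101]
tool_rot: [-0.0, 0.996, 0.084, -0.0]
contact_force: [-0.8, -0.9, -2.3]
gripper_width: 0.327
grasp_force: 59.7
```

```bash
python3 - <<'E'
from plan import *
s,p,a=psi();print(s["time"],p,a,s["joint_pos"],rk(-39,-82))
E
```

```text
14.75 [ 0.59887306 -0.01042548  0.11009335] 9.62936001564123 [-1.41616698e-01  1.24466423e-01  1.79166410e+00  2.55346821e-05
  1.22579097e+00  1.26110697e+00] [ 0.59886877 -0.01051228]
```

Request:
arm_command:
  moves:
    - [-1, [0, 0, 0.02], 0]
    - [-1, [0, 0, 0.034], 0]
    - [-1, [0, 0, 0.034], 0]
    - [-1, [0, 0, 0.034], 0]
    - [0.2, [0, 0, 0.034], 0]
    - [0.2, [0, 0, 0.034], 0]
    - [0.2, [0, 0, 0.034], 0]
    - [0.2, [0, 0, 0.034], 0]
    - [0.2, [0, 0, 0.034], 0]
    - [0.2, [0, 0, -0.1], 0]
    - [0.2, [0, 0, -0.3], 0]
    - [0.2, [0, 0, -0.6], 0]
    - [0.2, [0, 0, -0.85], 0]
    - [0.2, [0, 0, -0.85], 0]
    - [0.2, [0, 0, -0.85], 0]
    - [0.2, [0, 0, -0.85], 0]

```text
time: 16.08
tool_pos: [0.5991, -0.0105, 0.2379]
tool_rot: [0.0, 0.997, 0.083, 0.0]
contact_force: [-0.4, 0.6, -0.3]
gripper_width: 0.603
grasp_force: 0.0
```

Request:
arm_command:
  moves:
    - [0.2, [-0.2, 0.1, 0], 0]
    - [0.2, [-0.5, 0.2, 0], 0]
    - [0.2, [-0.8, 0.315, 0], 0]
    - [0.2, [-0.933, 0.315, 0], 0]
    - [0.2, [-0.933, 0.315, 0], 0]
    - [0.2, [-0.933, 0.315, 0], 0]

```text
time: 16.58
tool_pos: [0.4669, -0.0803, 0.2354]
tool_rot: [-0.001, 0.997, 0.082, -0.001]
contact_force: [-0.2, -0.2, 1.4]
gripper_width: 0.598
grasp_force: 0.0
```

```bash
python3 r2.py left,.572,.151,.008 mid,.585,.070,.008 right,.599,-.0105,.008 new,.4633,.1459,0; python3 - <<'E'
from plan import *
from h import *
s,p,a=psi();print(s["time"],p,a)
o=[]
for n,(l,t,r,b) in dict(scene=(290,140,490,330),top=(200,150,400,340)).items():
    q=manip.grab_frame(n);o.append(cv2.resize(q["frame"][t:b,l:r,::-1],None,fx=2,fy=2,interpolation=cv2.INTER_CUBIC))
cv2.imwrite("pics/a1.png",np.hstack(o))
E
```

```text
left [569.6 150.8] 74.4 0.184 rack [-41.3  81.9]
mid [582.9  68.3] 6.8 0.116 rack [-41.7  -1.7]
right [600.2  -9.4] 7.6 0.081 rack [-37.5 -81.1]
new [463.4 146.4] 309.4 0.218 rack [-146.7   95.1]
16.6833 [ 0.46872242 -0.07998742  0.23656533] 9.496549761354501
```

View pics/a1.png

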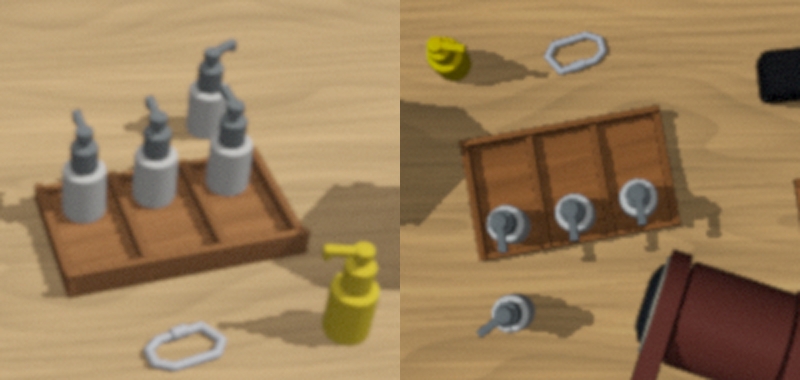

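```bash
cat > r3.py <<'E'
from m import *
import sys
# per-view fit, near-known seeds: name,x,y,z,yaw
N=3
Ps=[{n:manip.grab_frame(n) for n in("scene","top")} for _ in range(1)]
P={n:dict(Ps[0][n]) for n in Ps[0]}
for a in sys.argv[1:]:
    n,x,y,z,w=a.split(",");x,y,z,w=map(float,(x,y,z,w))
    for cam in("top","scene"):
        p=P[cam];u=np.vstack([proj(p,X) for X in place([x,y,np.radians(w)],BOT,z)])
        B=grow([*np.floor(u.min(0)).astype(int),*np.ceil(u.max(0)).astype(int)],3)
        q,e=fit([(p,cc(pale(p),B).astype(float),B)],(x,y),BOT,z,np.radians([w-15,w,w+15]))
        c,s=np.cos(np.radians(9.5)),np.sin(np.radians(9.5));d=q[:2]-[.6238,.0768]
        print(n,cam,np.round(q[:2]*1e3,1),round(np.degrees(q[2]),1),round(e,3),"rack",np.round([(c*d[0]+s*d[1])*1e3,(c*d[1]-s*d[0])*1e3],1))
E
python3 r3.py left,.572,.151,.008,9.5 mid,.585,.070,.008,9.5 right,.599,-.0105,.008,9.5 new,.4633,.1459,0,-52
python3 - <<'E'
from plan import *
plan([.4687,-.0800,.2366,9.5],[(.466,.03,.236,-25),(.4633,.1462,.236,-51.5),(.4633,.1462,.093,-51.5)])
E
```

```text
left top [570.5 151.1] 11.5 0.067 rack [-40.3  82.1]
left scene [569.2 150.5] 68.7 0.275 rack [-41.7  81.7]
mid top [582.6  68.2] 9.4 0.068 rack [-42.1  -1.7]
mid scene [583.3  68.1] 5.2 0.081 rack [-41.4  -1.9]
right top [600.2  -9.4] 9.4 0.064 rack [-37.5 -81.1]
right scene [600.9  -9.4] 7.2 0.102 rack [-36.8 -81.3]
new top [463.  145.5] -53.1 0.098 rack [-147.3   94.3]
new scene [467.8 146.8] -43.7 0.29 rack [-142.3   94.7]
[0.466, 0.03, 0.236, -25.0] -> [0.103, -0.726, 0.004] 0.0958
[0.463, 0.146, 0.236, -51.5] -> [-0.344, -0.694, -0.0] 0.0736
[0.463, 0.146, 0.093, -51.5] -> [0.0, -0.0, 0.953] -0.0
```

Request:
arm_command:
  moves:
    - [0.2, [0.05, -0.2, 0], 0.0192]
    - [0.2, [0.1, -0.4, 0], 0.0384]
    - [0.2, [0.103, -0.6, 0], 0.0576]
    - [0.2, [0.103, -0.726, 0], 0.0768]
    - [0.2, [0.103, -0.726, 0], 0.0958]
    - [0.2, [0.103, -0.726, 0], 0.0958]

```text
time: 17.38
tool_pos: [0.4664, 0.0312, 0.2377]
tool_rot: [0.0, 0.976, -0.216, -0.0]
contact_force: [-0.1, -0.7, -0.7]
gripper_width: 0.599
grasp_force: 0.0
```

Request:
arm_command:
  moves:
    - [0.2, [-0.1, -0.2, 0], 0.0192]
    - [0.2, [-0.2, -0.4, 0], 0.0384]
    - [0.2, [-0.344, -0.6, 0], 0.0576]
    - [0.2, [-0.344, -0.694, 0], 0.0736]
    - [0.2, [-0.344, -0.694, 0], 0.0736]
    - [0.2, [-0.344, -0.694, 0], 0.0736]
    - [0.2, [-0.344, -0.694, 0], 0.0736]

```text
time: 17.97
tool_pos: [0.4636, 0.1453, 0.2375]
tool_rot: [0.0, 0.901, -0.433, -0.0]
contact_force: [0.3, 0.6, 0.1]
gripper_width: 0.601
grasp_force: 0.0
```

```bash
python3 - <<'E'
from plan import *
s,p,a=psi();print(s["time"],p,a,s["joint_pos"])
t=rk(28,0)
plan([*p,a],[(.4633,.1460,.093,-52),(.4633,.1460,.24,-52),(.56,.115,.24,-20),(*t,.24,9.5)])
E
```

```text
17.9667 [0.46355845 0.14526653 0.23752944] -51.32175099092712 [ 1.50646001e-01 -2.78127620e-01  1.94871351e+00 -5.84795944e-04
  1.47160319e+00  2.61723403e+00]
[0.463, 0.146, 0.093, -52.0] -> [-0.005, -0.002, 0.964] 0.0019
[0.463, 0.146, 0.24, -52.0] -> [0.0, -0.0, -0.98] 0.0
[0.56, 0.115, 0.24, -20.0] -> [0.56, -0.381, -0.0] -0.0889
[0.651, 0.081, 0.24, 9.5] -> [0.649, 0.002, -0.0] -0.0819
```

Request:
arm_command:
  moves:
    - [0.2, [-0.005, -0.002, 0.25], 0.002]
    - [0.2, [-0.005, -0.002, 0.5], 0.002]
    - [0.2, [-0.005, -0.002, 0.75], 0.002]
    - [0.2, [-0.005, -0.002, 0.964], 0.002]
    - [0.2, [-0.005, -0.002, 0.964], 0.002]
    - [0.2, [-0.005, -0.002, 0.964], 0.002]
    - [-1, [-0.005, -0.002, 0.964], 0.002]
    - [-1, [-0.005, -0.002, 0.964], 0.002]
    - [-1, [-0.005, -0.002, 0.964], 0.002]
    - [-1, [-0.005, -0.002, 0.964], 0.002]
    - [-1, [-0.005, -0.002, 0.964], 0.002]
    - [-1, [-0.005, -0.002, 0.964], 0.002]
    - [-1, [-0.005, -0.002, 0.964], 0.002]
    - [-1, [-0.005, -0.002, 0.964], 0.002]

```text
time: 19.13
tool_pos: [0.4652, 0.1468, 0.0964]
tool_rot: [-0.001, 0.898, -0.44, 0.002]
contact_force: [-1.5, -2.3, 6.6]
gripper_width: 0.327
grasp_force: 59.5
```

Request:
arm_command:
  moves:
    - [-1, [0, 0, -0.15], 0]
    - [-1, [0, 0, -0.35], 0]
    - [-1, [0, 0, -0.6], 0]
    - [-1, [0, 0, -0.8], 0]
    - [-1, [0, 0, -0.98], 0]
    - [-1, [0, 0, -0.98], 0]
    - [-1, [0, 0, -0.98], 0]

```text
time: 19.72
tool_pos: [0.4643, 0.147, 0.2431]
tool_rot: [-0.002, 0.898, -0.44, 0.002]
contact_force: [-0.2, 0.5, -2.6]
gripper_width: 0.326
grasp_force: 59.5
```

Request:
arm_command:
  moves:
    - [-1, [0.1, -0.07, 0], -0.015]
    - [-1, [0.25, -0.17, 0], -0.033]
    - [-1, [0.4, -0.27, 0], -0.051]
    - [-1, [0.56, -0.381, 0], -0.07]
    - [-1, [0.56, -0.381, 0], -0.089]
    - [-1, [0.56, -0.381, 0], -0.089]

```text
time: 20.22
tool_pos: [0.5595, 0.1147, 0.2371]
tool_rot: [0.001, 0.985, -0.175, -0.002]
contact_force: [0.0, -0.1, -1.1]
gripper_width: 0.321
grasp_force: 59.5
```

Request:
arm_command:
  moves:
    - [-1, [0.1, 0, 0], -0.015]
    - [-1, [0.25, 0, 0], -0.033]
    - [-1, [0.45, 0, 0], -0.051]
    - [-1, [0.6, 0, 0], -0.07]
    - [-1, [0.649, 0.002, 0], -0.082]
    - [-1, [0.649, 0.002, 0], -0.082]
    - [-1, [0.649, 0.002, 0], -0.082]
    - [-1, [0.649, 0.002, 0], -0.082]

```text
time: 20.88
tool_pos: [0.6497, 0.082, 0.2391]
tool_rot: [-0.0, 0.997, 0.08, -0.001]
contact_force: [0.2, 0.1, -1.8]
gripper_width: 0.325
grasp_force: 59.6
```

```bash
python3 - <<'E'
from plan import *
s,p,a=psi();print(s["time"],p,a,s["joint_pos"],s["grasp_force"])
plan([*p,a],[(*rk(28,0),.1065,9.5)])
E
```

```text
20.8833 [0.64968785 0.08204911 0.23914347] 9.224994482587523 [1.19802592e-02 1.33556022e-01 1.55544892e+00 2.37280178e-04
 1.45460161e+00 1.42174283e+00] 59.59105968475342
[0.651, 0.081, 0.106, 9.5] -> [0.011, 0.006, 0.884] -0.0008
```

Request:
arm_command:
  moves:
    - [-1, [0.011, 0.006, 0.2], 0]
    - [-1, [0.011, 0.006, 0.4], 0]
    - [-1, [0.011, 0.006, 0.6], 0]
    - [-1, [0.011, 0.006, 0.75], 0]
    - [-1, [0.011, 0.006, 0.83], 0]
    - [-1, [0.011, 0.006, 0.87], 0]
    - [-1, [0.011, 0.006, 0.892], 0]
    - [-1, [0.011, 0.006, 0.892], 0]
    - [-1, [0.011, 0.006, 0.892], 0]

```text
time: 21.63
tool_pos: [0.6539, 0.081, 0.1083]
tool_rot: [0.0, 0.997, 0.081, 0.002]
contact_force: [-1.0, -0.0, -1.3]
gripper_width: 0.328
grasp_force: 59.6
```

Request:
arm_command:
  moves:
    - [0.2, [0, 0, 0], 0]
    - [0.2, [0, 0, 0], 0]
    - [0.2, [0, 0, 0], 0]
    - [0.2, [0, 0, 0], 0]
    - [0.2, [0, 0, 0], 0]
    - [0.2, [0, 0, -0.15], 0]
    - [0.2, [0, 0, -0.35], 0]
    - [0.2, [0, 0, -0.6], 0]
    - [0.2, [0, 0, -0.9], 0]
    - [0.2, [0, 0, -0.9], 0]
    - [0.2, [0, 0, -0.9], 0]

```text
time: 22.55
tool_pos: [0.6551, 0.0809, 0.2471]
tool_rot: [0.0, 0.997, 0.082, 0.005]
contact_force: [0.1, 0.1, -0.2]
gripper_width: 0.607
grasp_force: 0.0
```

Request:
arm_command:
  moves:
    - [1, [-0.1, 0.25, 0], 0]
    - [1, [-0.2, 0.5, 0], 0]
    - [1, [-0.3, 0.75, 0], 0]
    - [1, [-0.4, 1, 0], 0]
    - [1, [-0.5, 1, 0], 0]
    - [1, [-0.5, 1, 0], 0]

```text
time: 23.05
tool_pos: [0.6008, -0.0814, 0.2392]
tool_rot: [-0.001, 0.997, 0.08, -0.002]
contact_force: [0.6, 0.6, 0.0]
gripper_width: 0.998
grasp_force: 0.0
```

Request:
arm_command:
  moves:
    - [1, [-0.2, 0.1, 0], 0]
    - [1, [-0.4, 0.2, 0], 0]
    - [1, [-0.6, 0.2, 0], 0]
    - [1, [-0.6, 0.2, 0], 0]
    - [1, [-0.6, 0.2, 0], 0]

```text
time: 23.47
tool_pos: [0.5184, -0.1229, 0.2401]
tool_rot: [-0.001, 0.997, 0.081, -0.0]
contact_force: [0.3, -0.1, 0.5]
gripper_width: 0.998
grasp_force: 0.0
```

```bash
python3 r3.py left,.572,.151,.008,9.5 mid,.585,.070,.008,9.5 right,.599,-.0105,.008,9.5 new,.651,.0814,.008,9.5; sed -i 's/^for n,B,z in/if 0:\n  for n,B,z in/; s/^    show(n,\[botfit/    pass #/' r1.py; sed -n 5,20p r1.py | head -3; python3 - <<'E'
from plan import *
from h import *
s,p,a=psi();print(s["time"],p,a)
q=manip.grab_frame("top");
for t in("dish","soap"): print(t,[(d["extent"],d["confidence"]) for d in manip.search_frame(q,t)][:2])
o=[q["frame"][140:380,180:520,::-1]]
q=manip.grab_frame("scene");o.append(q["frame"][140:380,150:490,::-1])
for t in("dish","soap"): print(t,[(d["extent"],d["confidence"]) for d in manip.search_frame(q,t)][:2])
cv2.imwrite("pics/a2.png",cv2.resize(np.hstack(o),None,fx=1.17,fy=1.17,interpolation=cv2.INTER_CUBIC))
E
```

```text
left top [570.3 151.2] 10.7 0.067 rack [-40.5  82.2]
left scene [571.4 151.1] 5.8 0.102 rack [-39.4  81.9]
mid top [582.6  68.2] 9.6 0.064 rack [-42.1  -1.7]
mid scene [588.7  69.1] 7.4 0.21 rack [-35.9  -1.9]
right top [600.4  -9.5] 7.9 0.06 rack [-37.3 -81.2]
right scene [600.9  -9.4] 7.2 0.095 rack [-36.8 -81.3]
new top [653.7  77.2] 11.7 0.073 rack [29.5 -4.6]
new scene [649.8  77.1] 46.0 0.255 rack [25.7 -3.9]
ya=np.array([-.3,.1,.4])
for n,B,mf,mo,z in [("rack",dict(scene=(302,213,448,290),top=(228,203,341,279)),brown,RACK,.015),
 ("pocket",dict(scene=(172,228,241,272),top=(396,230,457,276)),brown,POCK,.007),
23.5667 [ 0.51986025 -0.12284942  0.24098112] 9.412690276549196
dish [([427.8, 301.8, 471.9, 335.1], 0.74)]
soap [([374.8, 302.1, 404.4, 320.4], 0.67)]
dish []
soap [([233.9, 196.5, 264.9, 214.2], 0.69)]
```

View pics/a2.png

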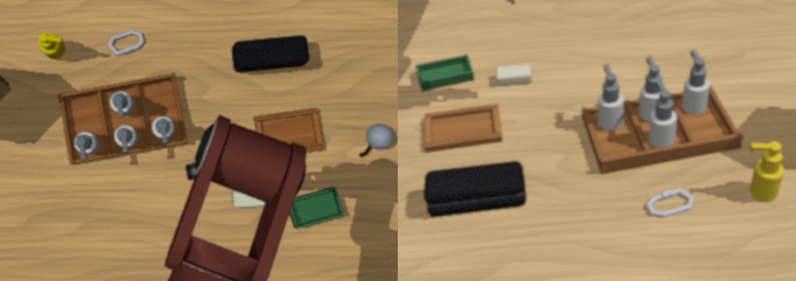

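```bash
python3 - <<'E'
from plan import *
s,p,a=psi()
plan([*p,a],[(.475,-.225,.2,60),(.4295,-.3284,.16,105)])
E
sed -i 's/("rack",dict[^)]*),brown,RACK,.015),//' r1.py
```

```text
[0.475, -0.225, 0.2, 60.0] -> [-0.405, 0.62, 0.275] -0.1406
[0.43, -0.328, 0.16, 105.0] -> [-0.749, 0.082, 0.267] -0.125
```

```bash
python3 r1.py
```

```text
rack ([624.2, 77.0], 9.3, np.float64(0.029)) ([625.1, 76.9], 8.8, np.float64(0.026)) ([623.1, 76.7], 9.5, np.float64(0.029))
pocket ([589.1, -278.7], 7.6, np.float64(0.203)) ([589.9, -278.5], 7.7, np.float64(0.062)) ([578.5, -274.5], 17.1, np.float64(0.336))
dish ([429.9, -328.5], 14.7, np.float64(0.122)) ([429.8, -328.0], 16.2, np.float64(0.145)) ([429.8, -329.0], 14.6, np.float64(0.098))
soap ([449.7, -188.7], 2.7, np.float64(0.376)) ([450.2, -188.7], 3.7, np.float64(0.162)) ([443.4, -186.5], -16.2, np.float64(0.559))
```

Request:
arm_command:
  moves:
    - [1, [-0.1, 0.15, 0.05], -0.019]
    - [1, [-0.2, 0.35, 0.15], -0.038]
    - [1, [-0.3, 0.5, 0.275], -0.057]
    - [1, [-0.405, 0.62, 0.275], -0.076]
    - [1, [-0.405, 0.62, 0.275], -0.095]
    - [1, [-0.405, 0.62, 0.275], -0.114]
    - [1, [-0.405, 0.62, 0.275], -0.13]
    - [1, [-0.405, 0.62, 0.275], -0.1406]
    - [1, [-0.405, 0.62, 0.275], -0.1406]

```text
time: 24.72
tool_pos: [0.4745, -0.2253, 0.2001]
tool_rot: [0.0, 0.866, 0.5, 0.0]
contact_force: [-0.7, -1.1, 0.2]
gripper_width: 1.003
grasp_force: 0.0
```

Request:
arm_command:
  moves:
    - [1, [-0.2, 0.02, 0.05], -0.019]
    - [1, [-0.4, 0.04, 0.15], -0.038]
    - [1, [-0.6, 0.06, 0.267], -0.057]
    - [1, [-0.749, 0.082, 0.267], -0.076]
    - [1, [-0.749, 0.082, 0.267], -0.095]
    - [1, [-0.749, 0.082, 0.267], -0.114]
    - [1, [-0.749, 0.082, 0.267], -0.125]
    - [1, [-0.749, 0.082, 0.267], -0.125]
    - [1, [-0.749, 0.082, 0.267], -0.125]

```text
time: 25.47
tool_pos: [0.4289, -0.3286, 0.16]
tool_rot: [0.0, 0.61, 0.792, 0.0]
contact_force: [-0.1, 0.4, -0.1]
gripper_width: 1.001
grasp_force: 0.0
```

```bash
python3 - <<'E'
from plan import *
s,p,a=psi();print(s["time"],p,a,s["joint_pos"])
plan([*p,a],[(.4295,-.3284,.032,105)])
E
```

```text
25.4667 [ 0.42890756 -0.32863907  0.16003994] 104.79973337844147 [-7.91567384e-01 -6.99324697e-02  1.89991604e+00  1.54525711e-05
  1.31155948e+00 -1.04987542e+00]
[0.43, -0.328, 0.032, 105.0] -> [0.001, 0.004, 0.854] -0.0006
```

Request:
arm_command:
  moves:
    - [1, [0, 0.004, 0.25], 0]
    - [1, [0, 0.004, 0.5], 0]
    - [1, [0, 0.004, 0.7], 0]
    - [1, [0, 0.004, 0.8], 0]
    - [1, [0, 0.004, 0.854], 0]
    - [1, [0, 0.004, 0.854], 0]
    - [1, [0, 0.004, 0.854], 0]

```text
time: 26.05
tool_pos: [0.4299, -0.3288, 0.0326]
tool_rot: [0.0, 0.609, 0.793, -0.0]
contact_force: [0.6, 0.0, 1.1]
gripper_width: 0.999
grasp_force: 0.0
```

Request:
arm_command:
  moves:
    - [-1, [0, 0, 0], 0]
    - [-1, [0, 0, 0], 0]
    - [-1, [0, 0, 0], 0]
    - [-1, [0, 0, 0], 0]
    - [-1, [0, 0, 0], 0]
    - [-1, [0, 0, 0], 0]
    - [-1, [0, 0, 0], 0]

```text
time: 26.63
tool_pos: [0.4309, -0.3299, 0.0346]
tool_rot: [0.002, 0.609, 0.793, -0.0]
contact_force: [0.2, 0.8, 6.6]
gripper_width: 0.702
grasp_force: 66.2
```

Request:
arm_command:
  moves:
    - [-1, [0, 0, -0.1], 0]
    - [-1, [0, 0, -0.25], 0]
    - [-1, [0, 0, -0.45], 0]
    - [-1, [0, 0, -0.6], 0]
    - [-1, [0, 0, -0.6], 0]
    - [-1, [0, 0, -0.6], 0]

```text
time: 27.13
tool_pos: [0.4302, -0.3292, 0.1237]
tool_rot: [0.002, 0.609, 0.793, -0.0]
contact_force: [-0.3, 0.3, -2.4]
gripper_width: 0.705
grasp_force: 65.7
```

```bash
python3 - <<'E'
from plan import *
s,p,a=psi();print(s["time"],p,a,s["grasp_force"])
plan([*p,a],[(.5095,-.304,.124,97.6),(.589,-.280,.124,97.6)])
E
```

```text
27.1333 [ 0.43016662 -0.3292414   0.12367033] 104.96195761719574 65.7266628742218
[0.509, -0.304, 0.124, 97.6] -> [0.026, 0.554, -0.002] 0.0204
[0.589, -0.28, 0.124, 97.6] -> [0.088, 0.547, -0.0] -0.0
```

Request:
arm_command:
  moves:
    - [-1, [0.01, 0.15, 0], 0.01]
    - [-1, [0.02, 0.35, 0], 0.02]
    - [-1, [0.026, 0.554, 0], 0.0204]
    - [-1, [0.026, 0.554, 0], 0.0204]
    - [-1, [0.026, 0.554, 0], 0.0204]

```text
time: 27.55
tool_pos: [0.5084, -0.3019, 0.1193]
tool_rot: [-0.002, 0.658, 0.753, -0.0]
contact_force: [0.6, 0.0, -2.2]
gripper_width: 0.705
grasp_force: 66.0
```

Request:
arm_command:
  moves:
    - [-1, [0.02, 0.2, 0], 0]
    - [-1, [0.05, 0.4, 0], 0]
    - [-1, [0.088, 0.547, 0], 0]
    - [-1, [0.088, 0.547, 0], 0]
    - [-1, [0.088, 0.547, 0], 0]
    - [-1, [0.088, 0.547, 0], 0]

```text
time: 28.05
tool_pos: [0.5865, -0.2792, 0.1203]
tool_rot: [-0.001, 0.659, 0.752, -0.001]
contact_force: [-0.0, -0.1, -1.1]
gripper_width: 0.706
grasp_force: 66.2
```

```bash
python3 - <<'E'
from plan import *
from h import *
s,p,a=psi();print(s["time"],p,a,s["grasp_force"])
plan([*p,a],[(.589,-.2797,.041,97.6)])
o=[]
for n,(l,t,r,b) in dict(scene=(140,190,270,290),top=(370,200,500,300)).items():
    q=manip.grab_frame(n);o.append(cv2.resize(q["frame"][t:b,l:r,::-1],None,fx=3,fy=3,interpolation=cv2.INTER_CUBIC))
cv2.imwrite("pics/a3.png",np.hstack(o))
E
```

```text
28.05 [ 0.58651965 -0.27923751  0.12032361] 97.59646926763125 66.1744487285614
[0.589, -0.28, 0.041, 97.6] -> [-0.005, 0.016, 0.529] -0.0
```

View pics/a3.png

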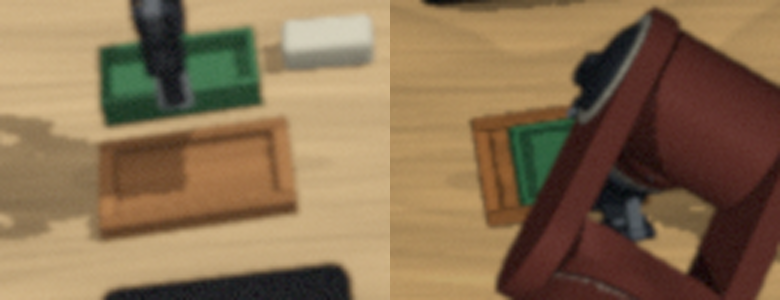

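Request:
arm_command:
  moves:
    - [-1, [-0.003, 0.01, 0.15], 0]
    - [-1, [-0.003, 0.01, 0.3], 0]
    - [-1, [-0.003, 0.01, 0.4], 0]
    - [-1, [-0.003, 0.01, 0.4], 0]
    - [-1, [-0.003, 0.01, 0.4], 0]

```text
time: 28.57
tool_pos: [0.5884, -0.2793, 0.0606]
tool_rot: [-0.002, 0.659, 0.752, -0.0]
contact_force: [0.5, 0.2, -1.1]
gripper_width: 0.703
grasp_force: 66.1
```

```bash
python3 - <<'E'
from plan import *
from m import *
s,p,a=psi();print(s["time"],p,a,s["grasp_force"])
plan([*p,a],[(.589,-.2797,.041,97.6)])
P={"scene":manip.grab_frame("scene")}
z=p[2]-.0346
B=dict(scene=(165,205,245,265));m=hullm(cc(green(P["scene"]),B["scene"]))
print(z,fit([(P["scene"],m,B["scene"])],(.589,-.28),DISH,z,[.13]))
H=[r for r in [0]]
E
```

```text
28.5667 [ 0.58838989 -0.27930198  0.06057862] 97.58649267310403 66.118723154068
[0.589, -0.28, 0.041, 97.6] -> [-0.003, 0.004, 0.131] -0.0
0.025978617142970506 (array([ 0.58812058, -0.27645342,  0.15389701]), np.float64(0.10046101774042951))
```

Request:
arm_command:
  moves:
    - [-1, [-0.012, 0.006, 0], 0.002]
    - [-1, [-0.012, 0.006, 0.03], 0.002]
    - [-1, [-0.012, 0.006, 0.06], 0.002]
    - [-1, [-0.012, 0.006, 0.09], 0.002]
    - [-1, [-0.012, 0.006, 0.115], 0.002]
    - [-1, [-0.012, 0.006, 0.13], 0.002]
    - [-1, [-0.012, 0.006, 0.13], 0.002]
    - [-1, [-0.012, 0.006, 0.13], 0.002]

```text
time: 29.28
tool_pos: [0.5907, -0.281, 0.042]
tool_rot: [-0.0, 0.663, 0.748, -0.0]
contact_force: [0.5, -0.6, -1.8]
gripper_width: 0.701
grasp_force: 66.2
```

```bash
python3 - <<'E'
from plan import *
s,p,a=psi();print(s["time"],p,a,s["contact_force"],s["ft_torque"])
E
```

```text
29.2833 [ 0.59074585 -0.28102318  0.04201374] 96.91150900826774 [ 0.51660117 -0.6015801  -1.81583229] [-0.05726941  0.01737549  0.03153461]
```

Request:
arm_command:
  moves:
    - [-1, [0, 0, 0.01], 0]
    - [-1, [0, 0, 0.012], 0]
    - [-1, [0, 0, 0.012], 0]
    - [-1, [0, 0, 0.012], 0]

```text
time: 29.62
tool_pos: [0.591, -0.2813, 0.0408]
tool_rot: [0.0, 0.663, 0.748, 0.0]
contact_force: [-0.3, 0.6, -2.3]
gripper_width: 0.704
grasp_force: 66.2
```

Request:
arm_command:
  moves:
    - [1, [0, 0, 0], 0]
    - [1, [0, 0, 0], 0]
    - [1, [0, 0, 0], 0]
    - [1, [0, 0, 0], 0]
    - [1, [0, 0, 0], 0]
    - [1, [0, 0, -0.1], 0]
    - [1, [0, 0, -0.3], 0]
    - [1, [0, 0, -0.6], 0]
    - [1, [0, 0, -0.9], 0]
    - [1, [0, 0, -0.9], 0]
    - [1, [0, 0, -0.9], 0]

```text
time: 30.53
tool_pos: [0.5937, -0.2828, 0.1831]
tool_rot: [0.006, 0.663, 0.748, 0.001]
contact_force: [-0.5, -0.4, -0.3]
gripper_width: 1.004
grasp_force: 0.0
```

Request:
arm_command:
  moves:
    - [0.5, [0.25, -0.1, 0], 0]
    - [0.5, [0.5, -0.2, 0], 0]
    - [0.5, [0.75, -0.3, 0], 0]
    - [0.5, [0.95, -0.4, 0], 0]
    - [0.5, [0.95, -0.4, 0], 0]
    - [0.5, [0.95, -0.4, 0], 0]

```text
time: 31.03
tool_pos: [0.5126, -0.1453, 0.174]
tool_rot: [-0.001, 0.662, 0.749, -0.0]
contact_force: [0.8, -0.1, -0.6]
gripper_width: 0.75
grasp_force: 0.0
```

Request:
arm_command:
  moves:
    - [0.5, [0.25, -0.1, 0], 0]
    - [0.5, [0.5, -0.2, 0], 0]
    - [0.5, [0.75, -0.2, 0], 0]
    - [0.5, [0.75, -0.2, 0], 0]
    - [0.5, [0.75, -0.2, 0], 0]

```text
time: 31.45
tool_pos: [0.4711, -0.0383, 0.1755]
tool_rot: [0.0, 0.662, 0.749, -0.0]
contact_force: [0.2, -0.9, 0.1]
gripper_width: 0.749
grasp_force: 0.0
```

```bash
python3 - <<'E'
from plan import *
from m import *
s,p,a=psi();print(s["time"],p,a)
P={n:manip.grab_frame(n) for n in("scene","top")};o=[]
for n,(l,t,r,b) in dict(scene=(140,170,270,290),top=(350,210,480,330)).items():
    o.append(cv2.resize(P[n]["frame"][t:b,l:r,::-1],None,fx=3,fy=3,interpolation=cv2.INTER_CUBIC))
    for k in("dish","soap"): print(n,k,[(np.round(d["extent"]),d["confidence"]) for d in manip.search_frame(P[n],k)][:2])
cv2.imwrite("pics/a4.png",np.hstack(o))
B=dict(scene=(168,215,245,272),top=(398,228,455,276))
for n in B:
    m=hullm(cc(green(P[n]),B[n]));print("dish",n,[fit([(P[n],m,B[n])],(.589,-.28),DISH,z,[.13]) for z in(.006,)])
a,b=boxfit(P,dict(scene=(230,191,270,217),top=(372,298,413,322)),pale,SOAP,(.451,-.189),[.07]);print("soap",a,b)
E
```

```text
31.45 [ 0.47112763 -0.03826173  0.17545502] 97.03582107734135
scene dish [(array([178., 229., 232., 258.]), 0.82)]
scene soap [(array([232., 195., 266., 212.]), 0.56)]
top dish [(array([404., 240., 451., 266.]), 0.59), (array([492., 248., 512., 275.]), 0.59)]
top soap [(array([378., 299., 409., 317.]), 0.69)]
dish scene [(array([ 0.58519914, -0.27945401,  0.14098485]), np.float64(0.16775809118828253))]
dish top [(array([ 0.59032327, -0.27985004,  0.11848032]), np.float64(0.04364065195198367))]
soap (array([ 0.44948061, -0.18849028,  0.08197497]), np.float64(0.256910368442839)) [(array([ 0.45018631, -0.18870972,  0.06528506]), np.float64(0.18316537770486682)), (array([ 0.44237299, -0.18302328,  0.36674876]), np.float64(0.29131733153031325))]
```

View pics/a4.png

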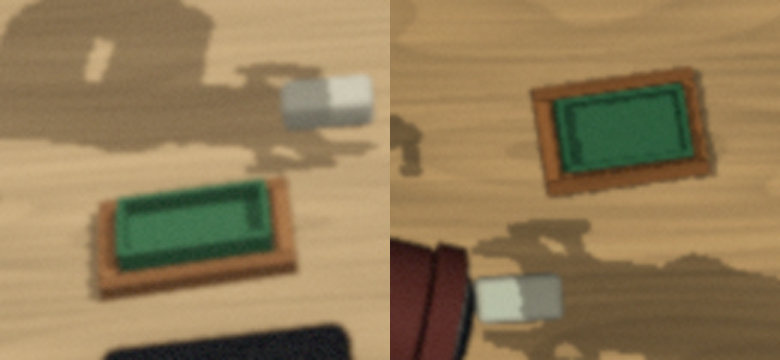

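```bash
python3 - <<'E'
from plan import *
s,p,a=psi()
plan([*p,a],[(.4505,-.189,.15,94),(.4505,-.189,.038,94)])
E
```

```text
[0.45, -0.189, 0.15, 94.0] -> [-0.97, -0.255, 0.171] 0.0078
[0.45, -0.189, 0.038, 94.0] -> [0.0, 0.0, 0.747] 0.0
```

Request:
arm_command:
  moves:
    - [0.5, [-0.2, -0.05, 0.05], 0.008]
    - [0.5, [-0.45, -0.12, 0.171], 0.008]
    - [0.5, [-0.7, -0.2, 0.171], 0.008]
    - [0.5, [-0.97, -0.255, 0.171], 0.008]
    - [0.5, [-0.97, -0.255, 0.171], 0.008]
    - [0.5, [-0.97, -0.255, 0.171], 0.008]
    - [0.5, [-0.97, -0.255, 0.171], 0.008]

```text
time: 32.33
tool_pos: [0.4503, -0.1883, 0.1499]
tool_rot: [-0.0, 0.682, 0.731, 0.0]
contact_force: [-0.4, -0.3, 0.4]
gripper_width: 0.749
grasp_force: 0.0
```

```bash
python3 - <<'E'
from plan import *
s,p,a=psi();print(p,a)
plan([*p,a],[(.4505,-.189,.038,94)])
from m import *
P=manip.grab_frame("scene")
print([(np.round(d["extent"]),d["confidence"]) for d in manip.search_frame(P,"soap")][:2])
E
```

```text
[ 0.45034035 -0.18831727  0.14985417] 93.9304856331023
[0.45, -0.189, 0.038, 94.0] -> [-0.005, 0.001, 0.746] -0.0002
[(array([233., 194., 266., 212.]), 0.8)]
```

Request:
arm_command:
  moves:
    - [0.5, [-0.004, 0, 0.2], 0]
    - [0.5, [-0.004, 0, 0.4], 0]
    - [0.5, [-0.004, 0, 0.6], 0]
    - [0.5, [-0.004, 0, 0.7], 0]
    - [0.5, [-0.004, 0, 0.746], 0]
    - [0.5, [-0.004, 0, 0.746], 0]
    - [0.5, [-0.004, 0, 0.746], 0]

```text
time: 33.02
tool_pos: [0.4511, -0.188, 0.0387]
tool_rot: [0.0, 0.681, 0.732, 0.0]
contact_force: [0.5, 0.0, -0.2]
gripper_width: 0.751
grasp_force: 0.0
```

Request:
arm_command:
  moves:
    - [-1, [0, 0, 0], 0]
    - [-1, [0, 0, 0], 0]
    - [-1, [0, 0, 0], 0]
    - [-1, [0, 0, 0], 0]
    - [-1, [0, 0, 0], 0]
    - [-1, [0, 0, 0], 0]
    - [-1, [0, 0, 0], 0]
    - [-1, [0, 0, 0], 0]

```text
time: 33.68
tool_pos: [0.4521, -0.1894, 0.0403]
tool_rot: [0.002, 0.682, 0.731, 0.001]
contact_force: [-0.2, 0.9, 6.4]
gripper_width: 0.425
grasp_force: 61.1
```

Request:
arm_command:
  moves:
    - [-1, [0, 0, -0.1], 0]
    - [-1, [0, 0, -0.25], 0]
    - [-1, [0, 0, -0.45], 0]
    - [-1, [0, 0, -0.6], 0]
    - [-1, [0, 0, -0.6], 0]
    - [-1, [0, 0, -0.6], 0]

```text
time: 34.18
tool_pos: [0.4515, -0.1892, 0.13]
tool_rot: [0.002, 0.682, 0.731, 0.0]
contact_force: [-0.7, 0.2, -1.1]
gripper_width: 0.422
grasp_force: 60.4
```

```bash
python3 - <<'E'
from plan import *
s,p,a=psi();print(p,a,s["grasp_force"])
plan([*p,a],[(.52,-.235,.128,97),(.5902,-.2800,.128,97.2)])
E
```

```text
[ 0.45148203 -0.1891692   0.13001593] 94.01978629334661 60.42033076286316
[0.52, -0.235, 0.128, 97.0] -> [-0.337, 0.434, 0.013] -0.0083
[0.59, -0.28, 0.128, 97.2] -> [-0.355, 0.428, -0.0] -0.0006
```

Request:
arm_command:
  moves:
    - [-1, [-0.1, 0.13, 0], -0.004]
    - [-1, [-0.2, 0.26, 0], -0.008]
    - [-1, [-0.337, 0.434, 0], -0.008]
    - [-1, [-0.337, 0.434, 0], -0.008]
    - [-1, [-0.337, 0.434, 0], -0.008]

```text
time: 34.6
tool_pos: [0.5185, -0.2343, 0.1255]
tool_rot: [-0.002, 0.663, 0.748, -0.0]
contact_force: [-0.4, 0.6, -0.8]
gripper_width: 0.424
grasp_force: 60.4
```

Request:
arm_command:
  moves:
    - [-1, [-0.1, 0.13, 0], 0]
    - [-1, [-0.2, 0.26, 0], 0]
    - [-1, [-0.355, 0.428, 0], 0]
    - [-1, [-0.355, 0.428, 0], 0]
    - [-1, [-0.355, 0.428, 0], 0]
    - [-1, [-0.355, 0.428, 0], 0]
    - [-1, [-0.355, 0.428, 0], 0]

```text
time: 35.18
tool_pos: [0.5878, -0.2785, 0.1274]
tool_rot: [-0.001, 0.663, 0.748, -0.0]
contact_force: [0.4, 0.6, -0.9]
gripper_width: 0.427
grasp_force: 60.5
```

```bash
python3 - <<'E'
from plan import *
from m import *
s,p,a=psi();print(p,a,s["grasp_force"])
plan([*p,a],[(.5902,-.2800,.057,97.2)])
P={n:manip.grab_frame(n) for n in("scene",)}
print("dish",[(np.round(d["extent"]),d["confidence"]) for d in manip.search_frame(P["scene"],"dish")][:2])
l,t,r,b=140,180,270,280
cv2.imwrite("pics/a5.png",cv2.resize(P["scene"]["frame"][t:b,l:r,::-1],None,fx=4,fy=4,interpolation=cv2.INTER_CUBIC))
E
```

```text
[ 0.58777725 -0.2784888   0.12742415] 96.91542531085499 60.485472679138184
[0.59, -0.28, 0.057, 97.2] -> [-0.012, 0.015, 0.469] -0.0008
dish [(array([178., 231., 232., 260.]), 0.83), (array([305., 216., 446., 291.]), 0.55)]
```

View pics/a5.png

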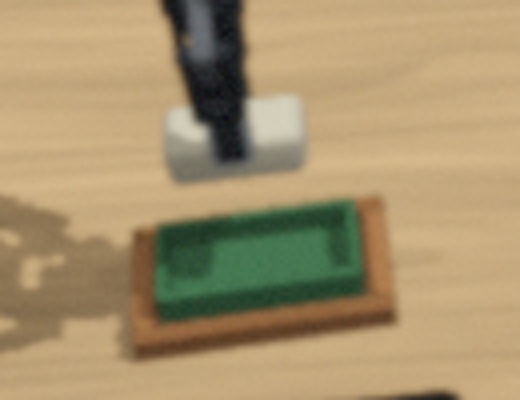

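Request:
arm_command:
  moves:
    - [-1, [-0.008, 0.01, 0.1], 0]
    - [-1, [-0.008, 0.01, 0.2], 0]
    - [-1, [-0.008, 0.01, 0.3], 0]
    - [-1, [-0.008, 0.01, 0.37], 0]
    - [-1, [-0.008, 0.01, 0.41], 0]
    - [-1, [-0.008, 0.01, 0.435], 0]
    - [-1, [-0.008, 0.01, 0.435], 0]
    - [-1, [-0.008, 0.01, 0.435], 0]

```text
time: 35.95
tool_pos: [0.5909, -0.2806, 0.0629]
tool_rot: [0.0, 0.663, 0.748, 0.0]
contact_force: [0.2, 0.4, -0.6]
gripper_width: 0.429
grasp_force: 60.5
```

```bash
python3 - <<'E'
from plan import *
from m import *
s,p,a=psi();print(p,a,s["contact_force"])
plan([*p,a],[(.5902,-.2800,.057,97.2)])
P=manip.grab_frame("scene")
l,t,r,b=140,180,270,280
cv2.imwrite("pics/a6.png",cv2.resize(P["frame"][t:b,l:r,::-1],None,fx=4,fy=4,interpolation=cv2.INTER_CUBIC))
E
```

```text
[ 0.59094138 -0.28059847  0.0628692 ] 96.90802824237737 [ 0.15435524  0.44840557 -0.60241801]
[0.59, -0.28, 0.057, 97.2] -> [0.005, -0.004, 0.039] -0.0008
```

View pics/a6.png

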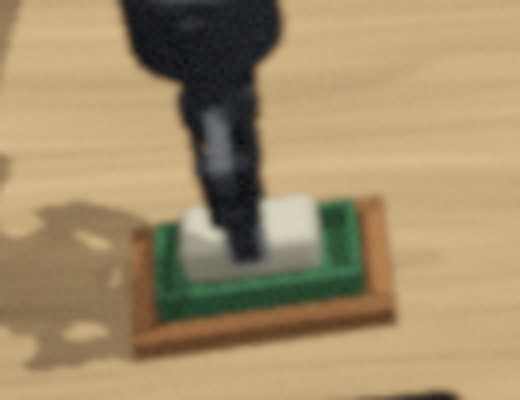

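Request:
arm_command:
  moves:
    - [-1, [0.004, -0.004, 0.01], 0]
    - [-1, [0.004, -0.004, 0.02], 0]
    - [-1, [0.004, -0.004, 0.02], 0]
    - [-1, [0.004, -0.004, 0.02], 0]

```text
time: 36.33
tool_pos: [0.5901, -0.28, 0.06]
tool_rot: [0.0, 0.663, 0.748, 0.0]
contact_force: [-0.1, -0.3, -1.0]
gripper_width: 0.425
grasp_force: 60.5
```

Request:
arm_command:
  moves:
    - [-1, [0, 0, 0.007], 0]
    - [-1, [0, 0, 0.014], 0]
    - [-1, [0, 0, 0.014], 0]
    - [-1, [0, 0, 0.014], 0]

```text
time: 36.67
tool_pos: [0.59, -0.2799, 0.0575]
tool_rot: [-0.0, 0.663, 0.748, -0.0]
contact_force: [0.9, -0.5, -0.6]
gripper_width: 0.423
grasp_force: 60.5
```

Request:
arm_command:
  moves:
    - [-1, [0, 0, 0.006], 0]
    - [-1, [0, 0, 0.011], 0]
    - [-1, [0, 0, 0.011], 0]
    - [-1, [0, 0, 0.011], 0]

```text
time: 37.0
tool_pos: [0.59, -0.2799, 0.0559]
tool_rot: [-0.0, 0.663, 0.748, -0.0]
contact_force: [0.4, 0.1, -0.1]
gripper_width: 0.427
grasp_force: 60.5
```

Request:
arm_command:
  moves:
    - [0.1, [0, 0, 0], 0]
    - [0.1, [0, 0, 0], 0]
    - [0.1, [0, 0, 0], 0]
    - [0.1, [0, 0, 0], 0]
    - [0.1, [0, 0, -0.03], 0]
    - [0.1, [0, 0, -0.1], 0]
    - [0.1, [0, 0, -0.3], 0]
    - [0.1, [0, 0, -0.6], 0]
    - [0.1, [0, 0, -0.9], 0]
    - [0.1, [0, 0, -0.9], 0]
    - [0.1, [0, 0, -0.9], 0]

```text
time: 37.92
tool_pos: [0.5928, -0.2816, 0.1984]
tool_rot: [0.006, 0.663, 0.748, 0.001]
contact_force: [0.7, -0.6, 0.2]
gripper_width: 0.548
grasp_force: 0.0
```

Request:
arm_command:
  moves:
    - [0.1, [0.1, -0.25, 0], 0]
    - [0.1, [0.2, -0.5, 0], 0]
    - [0.1, [0.3, -0.75, 0], 0]
    - [0.1, [0.4, -1, 0], 0]
    - [0.1, [0.4, -1, 0], 0]
    - [0.1, [0.4, -1, 0], 0]

```text
time: 38.42
tool_pos: [0.4315, -0.2371, 0.1889]
tool_rot: [-0.001, 0.664, 0.748, -0.0]
contact_force: [1.5, -0.8, 0.3]
gripper_width: 0.547
grasp_force: 0.0
```

Request:
arm_command:
  moves:
    - [0.1, [0.2, 0, 0], 0]
    - [0.1, [0.4, 0, 0], 0]
    - [0.1, [0.6, 0, 0], 0]
    - [0.1, [0.6, 0, 0], 0]
    - [0.1, [0.6, 0, 0], 0]
    - [0.1, [0.6, 0, 0], 0]

```text
time: 38.92
tool_pos: [0.4241, -0.1496, 0.1913]
tool_rot: [0.0, 0.663, 0.749, -0.0]
contact_force: [-0.1, 0.5, -0.1]
gripper_width: 0.55
grasp_force: 0.0
```

```bash
python3 r3.py left,.572,.151,.008,9.5 mid,.585,.070,.008,9.5 right,.599,-.0105,.008,9.5 new,.651,.0814,.008,9.5 | grep top; python3 - <<'E'
from plan import *
from m import *
s,p,a=psi();print(s["time"],p,a)
P={n:manip.grab_frame(n) for n in("scene","top")};o=[]
for n,(l,t,r,b) in dict(scene=(150,150,490,330),top=(190,160,530,340)).items():
    o.append(cv2.resize(P[n]["frame"][t:b,l:r,::-1],None,fx=1.6,fy=1.6,interpolation=cv2.INTER_CUBIC))
cv2.imwrite("pics/a7.png",np.vstack(o))
B=dict(scene=(168,215,245,272),top=(398,228,455,276))
for n in B:
    m=hullm(cc(green(P[n]),B[n]));print("dish",n,fit([(P[n],m,B[n])],(.589,-.28),DISH,.006,[.13]))
    m=hullm(cc(pale(P[n]),B[n]));print("soap",n,fit([(P[n],m,B[n])],(.589,-.28),SOAP,.014,[.13]))
E
```

```text
left top [570.4 151. ] 9.8 0.063 rack [-40.5  82. ]
mid top [582.8  68.4] 10.2 0.065 rack [-41.8  -1.5]
right top [600.3  -9.8] 7.6 0.057 rack [-37.5 -81.5]
new top [653.4  77.2] 11.8 0.077 rack [29.3 -4.5]
39.0167 [ 0.42375021 -0.15000328  0.19124289] 96.86527257292867
dish scene (array([ 0.58559585, -0.28071457,  0.13822292]), np.float64(0.10737046149258182))
soap scene (array([ 0.58393592, -0.28228049, -0.0229156 ]), np.float64(0.13953045135580006))
dish top (array([ 0.58526727, -0.28103489,  0.12123743]), np.float64(0.040860215053763436))
soap top (array([ 0.58439327, -0.28290122,  0.07920928]), np.float64(0.09204286365709073))
```

View pics/a7.png

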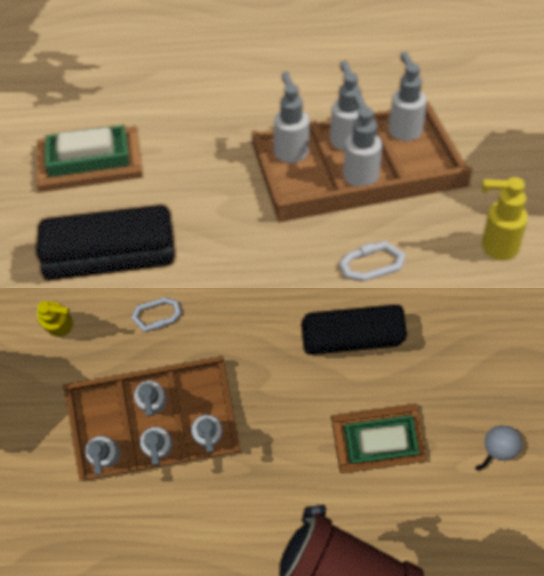

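```bash
python3 - <<'E'
from m import *
P={n:manip.grab_frame(n) for n in("scene","top")};o=[]
B=dict(scene=(168,215,245,272),top=(398,228,455,276))
a,b=boxfit(P,B,lambda p:brown(p)|green(p)|pale(p)&False,POCK,(.589,-.28),[.13]);print("pocket",a,b)
V=[(P[n],hullm(cc(green(P[n]),B[n])),B[n]) for n in B]
for z in(.002,.006,.010,.014): print(z,fit(V,(.587,-.28),DISH,z,[.13]),[fit([v],(.587,-.28),DISH,z,[.13])[0].round(4) for v in V])
for n,(l,t,r,b) in dict(scene=(168,220,248,275),top=(390,230,470,285)).items():
    im=cv2.resize(P[n]["frame"][t:b,l:r,::-1],None,fx=7,fy=7,interpolation=cv2.INTER_CUBIC)
    o.append(im[:, :])
v=np.vstack(o);f=min(800/v.shape[1],600/v.shape[0]);cv2.imwrite("pics/a8.png",cv2.resize(v,None,fx=f,fy=f))
E
```

```text
pocket (array([ 0.58893836, -0.27974583,  0.13232723]), np.float64(0.06596268804569952)) [(array([ 0.58980064, -0.2787667 ,  0.13585342]), np.float64(0.08209339774557166)), (array([ 0.58824696, -0.2800316 ,  0.12875356]), np.float64(0.04308567955129445))]
0.002 (array([ 0.58527813, -0.28154612,  0.12083245]), np.float64(0.07413466034625549)) [array([ 0.581 , -0.2816,  0.1257]), array([ 0.5855, -0.282 ,  0.1214])]
0.006 (array([ 0.58520323, -0.28070553,  0.12426569]), np.float64(0.07442404857924258)) [array([ 0.5857, -0.2803,  0.1465]), array([ 0.5852, -0.2811,  0.124 ])]
0.01 (array([ 0.58598038, -0.28008099,  0.12747192]), np.float64(0.10758416765623355)) [array([ 0.5896, -0.2794,  0.1448]), array([ 0.585 , -0.2803,  0.1203])]
0.014 (array([ 0.58574911, -0.27923921,  0.11951363]), np.float64(0.1657786679073368)) [array([ 0.5936, -0.2784,  0.1523]), array([ 0.5846, -0.2793,  0.1258])]
```

View pics/a8.png

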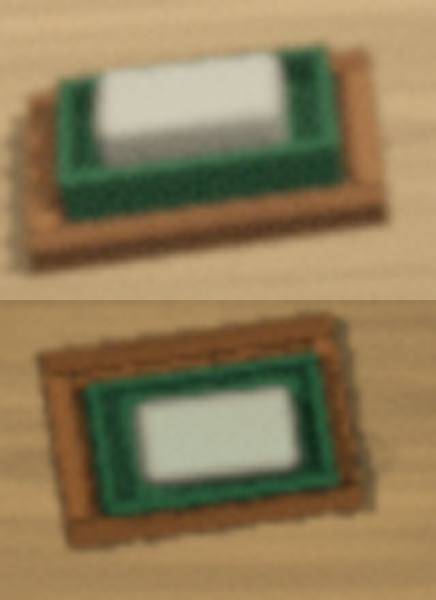

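```bash
python3 -c "
from plant import manip
print(manip.job_done())"
```

```text
the job is handed in; nothing more can be done
None
```

I handed the job in at about 39 s. The three older bottles stand at the front lip, and the one new bottle on the ledge now stands behind the middle one. All four are upright with spouts facing the front, within about 3°, and the last pictures show the dish flat in its pocket with the soap flat in it.

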